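Pack a sweets order in the crate on the fold-down hook

TASK

Fold down the hook on the end panel of the display case and hang the empty wooden order crate on it by its handle; then, with the crate hanging there, pack every board tub of sweets on the counter upright into it, each with its lid pressed fully home. When all the tubs are in, take the crate down, stand it in the middle of the black mat and fold the empty hook flat against the panel again, without shoving aside or knocking over the jar, dish, bell and tongs that stand about.

Things in the scene. Friction and masses are not known exactly. Their poses are not given: they have to be found in the camera images.
- case: Glass display case in an aluminium frame, fixed, 300 (its x) x 400 (its y) x 280 high, on the robot's left. Origin: at counter height, mid-foot of its white right-hand end panel; its -y axis points straight out of that panel, x runs along it. A black rubber bumper strip 94 to 130 above the counter stands 20 out of the panel, so that a crate on the hook hangs plumb.
- hook_hinge (a point): Hinge axis of the fold-down steel hook on that end panel (the axis runs along the case's x axis), 18 out from the panel face, 235 above the counter. Fixed to the case, with the case's axes. The hook's small screw plate (26 wide, 6 thick) lies behind and below it, reaching 10 above it; knuckles beside the arm stand 6 above it.
- hook (a joint): Angle of the hook about its hinge, rad: 0 = folded up flat against the panel (arm pointing up), 1.571 = swung down to its stop, arm level and pointing straight out of the panel. A stiff friction hinge (about 0.06 N m): it stays at any angle it is left at.
- hook_grip (a point): Point on the centre line of the hook's arm, 33 from the hinge, near the tip. The arm is a steel bar 12 wide (along the case's x), 8 thick, reaching 40 from the hinge; the last 8 are a lip that stands 8 higher than the arm's upper face when the hook is down (and points to the panel when folded). Folded, the centre line is 18 from the panel.
- hook_seat (a point): Point on the arm's upper face (when down), 14 from the hinge, where a hung bar rests; the flat between knuckles and lip is 8 to 32 from the hinge. Turns with the hook.
- crate: Wooden order crate, 330 g empty: a low tray 150 (its x, -90 to +60) x 200 (its y), floor 6 thick, front and side walls 6 thick and 44 high, back board 10 thick and 70 high along its +x side; a tall stirrup handle rises from the middle of that board. Origin: on the underside, mid-length; z up. Clear space inside: x -84 to +50, y -94 to +94.
- crate_grip (a point): Centre of the top bar of the crate's handle: 10 thick (crate x), 50 long (crate y), 30 tall, top 180 above the crate's underside, at crate x = +55. Below it, two uprights 11 wide leave a window 28 wide and 80 tall (70 to 150 above the underside) for the hook. The bar's two ends, 50 apart, are free to grip.
- crate_bar (a point): Middle of the underside of that top bar, 150 above the crate's underside, at crate x = +55: this rests on the hook's arm when the crate hangs.
- crate_mid (a point): Centre of the crate's 150 x 200 underside (crate x = -15).
- mat: Black rubber hand-over mat lying on the counter at the robot's right, 250 (its x) x 180 (its y) x 3 thick, fixed. Origin: centre of its underside.
- tub1_mid (a point): Half-way up a small round board tub of sweets (33 above its foot), z along its axis. Brown board body 50 across and 56 high, 72 g in all; white push-on lid 49 across, 10 thick, so that the tub is 66 tall with the lid fully home. One to three such tubs stand on the counter; absent ones read None.
- tub1_lid (a joint): How far that tub's lid stands up from fully home, m: 0 = home; 0.003 to 0.006 at the start. It slides only along the tub's axis and is snug: about 8 N straight down moves it, and it stops hard at 0.
- tub2_mid (a point): Half-way up a small round board tub of sweets (33 above its foot), z along its axis. Brown board body 50 across and 56 high, 72 g in all; white push-on lid 49 across, 10 thick, so that the tub is 66 tall with the lid fully home. One to three such tubs stand on the counter; absent ones read None.
- tub2_lid (a joint): How far that tub's lid stands up from fully home, m: 0 = home; 0.003 to 0.006 at the start. It slides only along the tub's axis and is snug: about 8 N straight down moves it, and it stops hard at 0.
- tub3_mid (a point): Half-way up a small round board tub of sweets (33 above its foot), z along its axis. Brown board body 50 across and 56 high, 72 g in all; white push-on lid 49 across, 10 thick, so that the tub is 66 tall with the lid fully home. One to three such tubs stand on the counter; absent ones read None.
- tub3_lid (a joint): How far that tub's lid stands up from fully home, m: 0 = home; 0.003 to 0.006 at the start. It slides only along the tub's axis and is snug: about 8 N straight down moves it, and it stops hard at 0.
- jar: Bystander, not part of the job: squat amber glass jar with a brass screw cap, 60 across, 85 tall. Origin: centre of its underside.
- dish: Bystander, not part of the job: shallow round steel tasting dish, 54 across, 18 high. Origin: centre of its underside.
- bell: Bystander, not part of the job: domed steel counter bell, 72 across, 50 high. Origin: centre of its underside.
- tongs: Bystander, not part of the job: steel serving tongs lying flat, about 190 long, 22 high. Origin: centre of its underside.
Mind the look-alikes: they are no part of the job. Leave any blue or purple look-alike of the part that bears tub3_mid alone.

How it is judged (in metres and radians):
On the way, in this order (a step that is already met when the one before it is completed fails the run):
1. the hook is folded down and the crate hangs on it, clear of the counter, let go and still (value of joint hook above 1.4 rad and distance between crate_bar and hook_seat below 0.025 m and height (world z) of crate above 0.03 m and angle between crate's own z axis and vertical below 0.3 rad and linear speed of crate below 0.03 m/s and contact force between the fingers and crate below 0.2 N), for 0.3 s.
2. every tub stands upright in the hanging crate with its lid fully home, let go (all of step 1 and value of joint each of tub1_lid, tub2_lid, tub3_lid below 0.0015 m and x of tub1_mid in the frame of crate between -0.085 and 0.05 m and y of tub1_mid in the frame of crate between -0.095 and 0.095 m and z of tub1_mid in the frame of crate between 0.025 and 0.055 m and angle between each of tub1_mid, tub2_mid, tub3_mid's own z axis and vertical below 0.35 rad and x of tub2_mid in the frame of crate between -0.085 and 0.05 m and y of tub2_mid in the frame of crate between -0.095 and 0.095 m and z of tub2_mid in the frame of crate between 0.025 and 0.055 m and x of tub3_mid in the frame of crate between -0.085 and 0.05 m and y of tub3_mid in the frame of crate between -0.095 and 0.095 m and z of tub3_mid in the frame of crate between 0.025 and 0.055 m and contact force between the fingers and tub1 below 0.2 N and contact force between the fingers and tub2 below 0.2 N and contact force between the fingers and tub3 below 0.2 N), for 0.3 s.
3. the crate, with every tub upright in it, stands level in the middle of the mat, let go (horizontal distance between crate_mid and mat below 0.05 m and height (world z) of crate below 0.012 m and angle between crate's own z axis and vertical below 0.08 rad and linear speed of crate below 0.02 m/s and contact force between the fingers and crate below 0.2 N and value of joint each of tub1_lid, tub2_lid, tub3_lid below 0.0015 m and x of tub1_mid in the frame of crate between -0.085 and 0.05 m and y of tub1_mid in the frame of crate between -0.095 and 0.095 m and z of tub1_mid in the frame of crate between 0.025 and 0.055 m and angle between each of tub1_mid, tub2_mid, tub3_mid's own z axis and vertical below 0.35 rad and x of tub2_mid in the frame of crate between -0.085 and 0.05 m and y of tub2_mid in the frame of crate between -0.095 and 0.095 m and z of tub2_mid in the frame of crate between 0.025 and 0.055 m and x of tub3_mid in the frame of crate between -0.085 and 0.05 m and y of tub3_mid in the frame of crate between -0.095 and 0.095 m and z of tub3_mid in the frame of crate between 0.025 and 0.055 m and contact force between the fingers and tub1 below 0.2 N and contact force between the fingers and tub2 below 0.2 N and contact force between the fingers and tub3 below 0.2 N), for 0.2 s.
At the end, for the whole second after the job is handed in: The crate stands level and still on the mat, its centre within 50 mm of the mat's centre, let go; every tub present stands upright (within 20 degrees) in it with its lid within 1.5 mm of fully home; the hook is folded to within 0.12 rad of flat against the panel (all of step 3 and value of joint hook below 0.12 rad); the robot touches nothing.
It fails at once if a bystander is shoved more than 60 mm or knocked over (distance of any of jar, dish, bell, tongs from where it was at the start of the episode above 0.06 m or angle between any of jar, dish, bell, tongs's own z axis and vertical above 0.5 rad).
Of tub1, tub2, tub3 only 1 to 3 are there at a start; the rules pass over those that are not, and their reading is None.
At some moment in a run one of tub1, tub2, tub3 may be knocked a few centimetres aside while the robot is not near it.
It also fails if it takes over 210 s, if anything falls off the work surface, if the arm or the gripper's body presses on something with over 40 N, if the wrist force passes 120 N, or if a joint passes its speed limit or range.

ROBOT

A 6-joint arm with a two-finger parallel gripper is mounted at the origin on the work surface. World frame = base frame: x ahead of the robot, y to its left, z up, the work surface at z = 0. Lengths are in mm, angles in rad, forces in N, time in s.
With the tool pointing down it reaches from about 250 to 725 mm from the base axis. Payload 9.7 kg.
Tool frame: the origin (TCP) lies at the very end of the fingers, on their centre line; the grasp point (between the pads) lies 19 mm behind it (bot.grip_point_offset is the distance from the TCP to the grasp point, in mm); z points along the fingers, y is the direction in which the jaws open and shut (so a half turn about z gives the same grasp; the last joint's range is limited). The gripper opens to 85 mm and grips with 20 to 120 N. Pads are 22 mm wide; open, the fingers measure 114 mm over their backs; the gripper's body (76 mm by 85 mm) begins 54 mm behind the grasp point. The pads swing forward as they close: fully open they stand 13 mm farther back than shut.
Start: joints at [-1.106, 0.087, 0.176, 1.66, 0, 1.571], TCP at [246.531, -491.65, 231.284] pointing down, gripper open.
Joint ranges: [-3.13, 3.13], [-0.85, 1.81], [-1.15, 1.24], [-2.2, 2.28], [-1.44, 1.52], [-3.14, 3.14]. Speed limits (rad/s): [2.22, 2.22, 2.57, 3.14, 3.14, 3.14].

INTERFACE

Orientations are given as a 3x3 rotation matrix whose columns are the frame's x, y, z axes.
In Python, from rig import bot, cams, finish_job gives the robot as it stands. The module is installed in compiled form; this text tells all that it offers.
- The arm moves only by the shell command python3 -m handwheel 'ROWS' [OPENING] [FORCE]. ROWS is JSON, a list of rows, each a list of 4 numbers: the shift along the tool's x, y, z in cm, then the turn about the tool's z in rad. In form: [[x, y, z, yaw], ...]. A call has 1 to 5 rows; each row shifts and turns the commanded pose from where the row before left it, along the tool's axes as they then stand; what a row does not reach is not made up. A row lasts 1/12 s, in which the tool goes at most 41.7 mm and 7.16 degrees, less where a joint would pass 70% of its speed; a pose out of reach is approached as far as the arm can. A call with a gripper value outside its range is refused whole. OPENING is the finger opening in cm, from 0 to 8.54, set as the call begins (- or left out, the last holds). The fingers move at their own pace and stop on an object; FORCE is the grip in N (left out, the last holds). Time passes only in rows, so rows that do not move let the fingers close. It gives the time, the measured TCP pose, the force and the opening at its end, in the units of the state.
- bot.read_state(): the state, without advancing time (a new reading comes with each control period).
- cams.snapshot(name): name is "scene" or "top" or "wrist"; returns (picture, depth): 480x640x3 uint8, red, green, blue; 480x640 float32, mm along the optical axis (not along the pixel's ray), 0 where there is no reading.
- cams.camera_params(name): a dict with "vertical_fov" (degrees; the focal length in pixels is half the picture's height over the tangent of half this angle, whatever the lens; pixels are square), "cx", "cy" (the principal point, pixels), "R" (3x3) and "t" (3): a world point X has camera coordinates R X + t. Camera axes: x right, y down, z forward; pixel columns grow to the right and rows downward; lengths in mm; the calibration is good to about 2 mm. A picture is of the moment at which its call begins: read the wrist's pose just before it. camera_params takes no time and is no camera call; for the wrist camera it gives the pose at the moment of the call.
- finish_job(): hands the job in, once; it reports no verdict.
The state is a dict: "t": time; "joint_pos": joint angles; "dq": joint speeds; "tau": joint torques, N m; "eef_pos": TCP position; "ee_rot": TCP orientation; "contact_force": force on the tool from outside, world axes, zero at the start; "moment": the same for the moment, N m; "grip_width": finger opening in mm.
Only numpy, scipy, OpenCV 4.12 (cv2) and the standard library are available. Lean on these libraries where they do the work, as an engineer would, in place of code of your own. Each camera call takes 0.05 s, during which the arm holds its last target. There are 200 camera calls.

## Working session

There is one attempt and no reset: what is moved stays moved. The work goes in short steps, Python scripts to look and compute and a shell command to move; the robot and the scene stay as the last step left them, time stands still between calls to the robot, and variables do not carry over. Pictures are saved under pics/ and viewed, about 12 in all and at most 16, crops included, and the job is handed in when it is done.

```bash
mkdir -p pics
cat > h.py <<'E'
import numpy as np, cv2
from rig import bot, cams
def cam(n):
    p=cams.camera_params(n); f=240/np.tan(np.radians(p["vertical_fov"])/2)
    return f,p["cx"],p["cy"],np.array(p["R"]),np.array(p["t"])
def ray(c,u,v,z):
    f,cx,cy,R,t=c; d=R.T@np.array([(u-cx)/f,(v-cy)/f,1]); o=-R.T@t
    return o+d*(z-o[2])/d[2]
def pts(c,depth):
    f,cx,cy,R,t=c; v,u=np.mgrid[:480,:640]
    P=np.stack([(u-cx)/f*depth,(v-cy)/f*depth,depth],-1)-t
    return P@R
def proj(c,X):
    f,cx,cy,R,t=c; q=R@np.array(X,float)+t; return f*q[0]/q[2]+cx,f*q[1]/q[2]+cy
def snap(n,save=None):
    c=cam(n); im,d=cams.snapshot(n)
    if save: cv2.imwrite("pics/"+save,im[:,:,::-1])
    np.savez("pics/"+n+".npz",im=im,d=d)
    return c,im,d
E
python3 - <<'E'
from h import *
for n in("scene","top","wrist"):
    c,im,d=snap(n,n+"0.png"); print(n,c[0],c[1:3],np.round(-c[3].T@c[4]),np.round(c[3],2).tolist())
s=bot.read_state();print(s)
E
```

```text
scene 438.5886997570599 (326.53902708086383, 239.50155318062787) [1041.   26.  801.] [[-0.06, 1.0, -0.02], [0.74, 0.04, -0.67], [-0.67, -0.06, -0.74]]
top 616.0592242382089 (324.7683513245191, 239.4465345339837) [ 265.  -38. 1433.] [[0.0, -1.0, 0.01], [-0.98, -0.01, -0.17], [0.17, -0.01, -0.98]]
wrist 427.7076278269472 (316.23890213121535, 239.58183465652502) [ 305. -462.  373.] [[0.45, -0.89, -0.0], [-0.86, -0.43, 0.26], [-0.23, -0.12, -0.97]]
{'t': 0.15, 'joint_pos': array([-1.10598332e+00,  8.73298629e-02,  1.75314051e-01,  1.65983631e+00,
       -1.07525440e-05,  1.57078960e+00]), 'dq': array([-0.00020975, -0.00096675,  0.00306352,  0.00112438,  0.00039453,
        0.00091089]), 'tau': array([ 6.35507058e-05, -5.20760143e+01,  4.65045762e+01,  1.38865583e-02,
        4.97608184e-06, -2.41279785e-06]), 'eef_pos': array([ 246.45203091, -491.4781611 ,  230.74699778]), 'ee_rot': array([[ 8.93902380e-01,  4.48261422e-01, -4.82876306e-04],
       [ 4.48261682e-01, -8.93901886e-01,  9.38957908e-04],
       [-1.07454336e-05, -1.05579165e-03, -9.99999443e-01]]), 'contact_force': array([-0.47239928,  0.08499987, -0.31321188]), 'moment': array([ 0.04262976, -0.01468002, -0.0025234 ]), 'grip_width': 85.45246190188641}
```

View pics/top0.png

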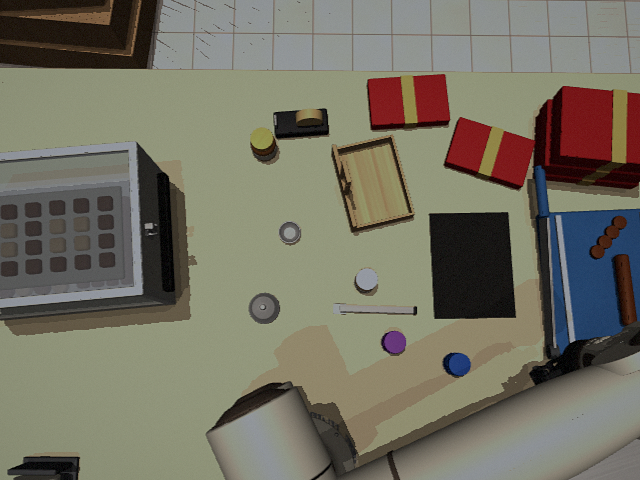

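View pics/scene0.png

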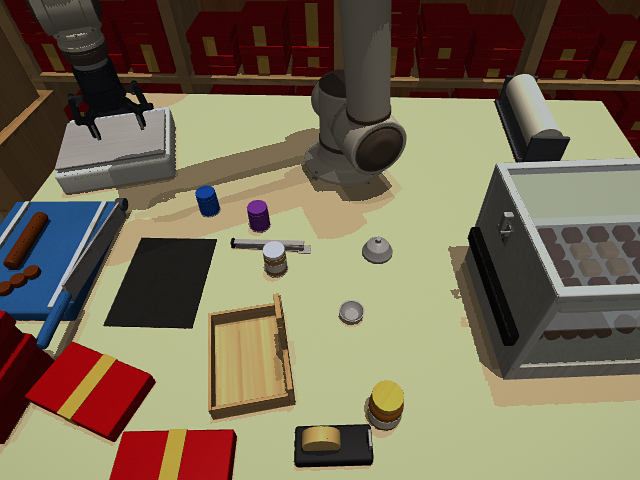

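The top view shows one white-lidded tub at (366,280); in the scene view it is at (274,255). Things that could be taken for it, by top-view pixel: purple (394,342) and blue (457,364) look-alike tubs, dish (289,232), bell (264,307), and jar (262,142). My choice is the white-lidded brown tub. The crate is at (372,183), with its handle at the left. The hook is folded at (150,228), the mat is at (472,265), and the tongs are at (375,309).

Run:
```python
from h import *
z=np.load("pics/top.npz");im,d=z["im"],z["d"];c=cam("top");P=pts(c,d)
def at(u,v,n=2): 
    q=P[v-n:v+n+1,u-n:u+n+1].reshape(-1,3); return np.round(np.median(q,0),1)
for n,uv in dict(tub=(366,280),purple=(394,342),blue=(457,364),dish=(289,232),bell=(264,307),jar=(262,137),tongs=(375,309),mat=(472,265),counter=(220,100)).items(): print(n,at(*uv))
hsv=cv2.cvtColor(im,cv2.COLOR_RGB2HSV)
# tub lid
m=((hsv[...,1]<60)&(hsv[...,2]>120)&(P[...,2]>40)).astype(np.uint8); m[:,:330]=0;m[:,400:]=0;m[:255]=0;m[300:]=0
M=cv2.moments(m,True);u,v=M["m10"]/M["m00"],M["m01"]/M["m00"];print("lid",u,v,M["m00"],ray(c,u,v,70))
# mat
m=((im.max(2)<40)&(P[...,2]<15)).astype(np.uint8);m[:,:425]=0;m[:,522:]=0;m[:205]=0;m[325:]=0
ct=max(cv2.findContours(m,0,2)[0],key=cv2.contourArea)
r=cv2.minAreaRect(ct);b=cv2.boxPoints(r);W=np.array([ray(c,*p,3)for p in b]);print("mat",W.mean(0),np.round(W,1).tolist())
# crate: z>30 points
def rect(m,zz,name):
    q=P[m][:,:2].astype(np.float32); r=cv2.minAreaRect(q);print(name,len(q),r,np.round(cv2.boxPoints(r),1).tolist())
box=np.zeros((480,640),bool);box[125:240,322:420]=1
Z=P[...,2]
m=box&(Z>36)&(Z<50);rect(m,44,"walls44")
rect(box&(Z>64)&(Z<74),70,"back70"); rect(box&(Z>165),180,"bar180"); 
q=P[box&(Z>165)];print(q.mean(0) if len(q) else None)
# case bumper
m=((im.max(2)<40)&(Z>85)&(Z<135));m[:,200:]=0;m[:,:140]=0;m[310:]=0;rect(m,130,"bumper")
m=(Z>265)&(Z<295);m[:,200:]=0;m[320:]=0;rect(m,280,"casetop")
print("hook",at(151,228),at(148,226,1),at(154,228,1))
c2=cam("scene");z2=np.load("pics/scene.npz")
cv2.imwrite("pics/cropA.png",np.hstack([cv2.resize(im[190:265,120:195,::-1],(390,390),interpolation=2),cv2.resize(z2["im"][205:265,475:535,::-1],(390,390),interpolation=2)]))
```

```text
tub [ 415.5 -145.7   70.5]
purple [ 279.6 -206.3   65.2]
blue [ 232.7 -343.3   66.3]
dish [535.5  30.2   2.5]
bell [356.2  81.6  45.7]
jar [740.5  91.3  84.4]
tongs [ 354.2 -169.6   20.9]
mat [ 459.4 -400.1    2.7]
counter [865.7 204.2  -1.7]
lid 366.2291666666667 278.28125 384.0 [ 419.16828508 -146.14675793   70.        ]
mat [ 460.23790924 -400.43448816    3.        ] [[581.2, -302.3, 3.0], [592.6, -495.2, 3.0], [338.7, -495.6, 3.0], [328.4, -308.6, 3.0]]
walls44 644 ((651.6322021484375, -164.54917907714844), (201.5686798095703, 151.66513061523438), 13.785292625427246) [[535.7000122070312, -114.9000015258789], [571.7999877929688, -262.20001220703125], [767.5999755859375, -214.1999969482422], [731.4000244140625, -66.9000015258789]]
back70 271 ((634.48779296875, -96.15699768066406), (198.9529571533203, 10.72603988647461), 14.120250701904297) [[536.7000122070312, -115.19999694824219], [539.2999877929688, -125.5999984741211], [732.2999877929688, -77.0999984741211], [729.7000122070312, -66.69999694824219]]
bar180 177 ((460.656005859375, -74.43336486816406), (24.884124755859375, 398.3634033203125), 82.9329833984375) [[261.5, -62.29999923706055], [656.7999877929688, -111.30000305175781], [659.9000244140625, -86.5999984741211], [264.5, -37.599998474121094]]
[522.70709516 -78.65000957 553.64188425]
bumper 1591 ((512.8649291992188, 294.70367431640625), (298.37884521484375, 28.762638092041016), 4.161515712738037) [[363.0, 298.20001220703125], [365.1000061035156, 269.5], [662.7000122070312, 291.20001220703125], [660.5999755859375, 319.8999938964844]]
casetop 22060 ((502.0787353515625, 425.46099853515625), (304.2191162109375, 291.2693786621094), 5.55401611328125) [[336.6000061035156, 555.7000122070312], [364.79998779296875, 265.79998779296875], [667.5999755859375, 295.20001220703125], [639.4000244140625, 585.0999755859375]]
hook [492.1 282.4 269.6] [494.9 287.7 271.8] [494.2 279.6 255.7]
```

View pics/cropA.png

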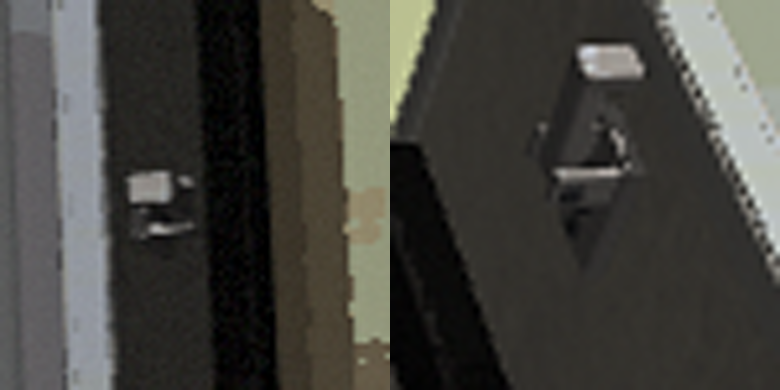

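Left crop: the hook is folded up, with its bright lip top at about (148.5,226) in the top view. Right crop: the same lip top is at about (509,214.5) in the scene view, with the screw plate below it.

Run:
```python
from h import *
z=np.load("pics/top.npz");im,d=z["im"],z["d"];c=cam("top");P=pts(c,d);Z=P[...,2]
c2=cam("scene");z2=np.load("pics/scene.npz");P2=pts(c2,z2["d"]);im2=z2["im"]
def fit(q):
    l=cv2.fitLine(q[:,:2].astype(np.float32),cv2.DIST_HUBER,0,.01,.01).ravel();return np.degrees(np.arctan(l[1]/l[0])),l[3]+(500-l[2])*l[1]/l[0],len(q)
for n,p in(("top",P),("scene",P2)):
    m=(p[...,2]>145)&(p[...,2]<220)&(p[...,0]>380)&(p[...,0]<650)&(p[...,1]>240)&(p[...,1]<340)
    q=p[m]; a=fit(q); t=np.tan(np.radians(a[0])); r=q[:,1]-(a[1]+(q[:,0]-500)*t); print(n,"panel deg,y@500",fit(q[abs(r)<6]),np.round(np.percentile(r,[5,50,95]),1))
    m=(p[...,2]>98)&(p[...,2]<127)&(p[...,0]>370)&(p[...,0]<655)&(p[...,1]>220)&(p[...,1]<320);print("bumper",fit(p[m]))
print("lip top-view z275",ray(c,148.5,226,275),"scene",ray(c2,508.8,214.5,275))
# handle bar from both views
for n,p in(("top",P),("scene",P2)):
    m=(p[...,0]>560)&(p[...,0]<700)&(p[...,1]<-60)&(p[...,1]>-135)
    for lo,hi in((64,74),(174,184),(150,185)):
        q=p[m&(p[...,2]>lo)&(p[...,2]<hi)]
        if len(q)>4: r=cv2.minAreaRect(q[:,:2].astype(np.float32));print(n,lo,len(q),np.round(r[0],1),np.round(r[1],1),r[2])
# tub in scene
hsv=cv2.cvtColor(im2,cv2.COLOR_RGB2HSV)
m=((hsv[...,1]<70)&(hsv[...,2]>130)&(P2[...,2]>60)&(P2[...,2]<80));m[:,:255]=0;m[:,295:]=0;m[:230]=0;m[280:]=0
v,u=np.nonzero(m);print("tub scene",len(u),ray(c2,u.mean(),v.mean(),70),P2[m].mean(0))
# all objects 15..120 high, top view
for n,p in(("top",P),("scene",P2)):
  m=((p[...,2]>10)&(p[...,2]<120)&(p[...,0]>150)&(p[...,0]<800)&(abs(p[...,1])<560)).astype(np.uint8)
  k,l,s,cc=cv2.connectedComponentsWithStats(m)
  for i in range(1,k):
    if s[i,4]>80: print(n,np.round(cc[i]),s[i,4],np.round(np.median(p[l==i],0)))
```

```text
top panel deg,y@500 (np.float32(5.5754805), np.float32(303.3075), 1063) [-1.1 -0.   1. ]
bumper (np.float32(5.354356), np.float32(285.55777), 766)
scene panel deg,y@500 (np.float32(5.645406), np.float32(305.1763), 2489) [-1.1  0.   1. ]
bumper (np.float32(5.831081), np.float32(285.34766), 893)
lip top-view z275 [494.21730097 285.64094627 275.        ] scene [499.53401367 289.50437373 275.        ]
top 64 182 [630.  -97.2] [144.   10.6] 14.184700965881348
top 174 108 [634.9 -96.2] [50.2 10.1] 13.80259895324707
top 150 149 [634.3 -96.2] [51.4 10.5] 13.742106437683105
scene 64 139 [632.6 -95.4] [139.3  10.1] 14.01191520690918
scene 174 157 [638.1 -94. ] [51.2  9.9] 14.166239738464355
scene 150 208 [638.1 -94. ] [51.2  9.9] 14.065119743347168
tub scene 281 [ 421.04975257 -144.15400467   70.        ] [ 422.07487278 -143.85178012   71.32920718]
top [544. 226.] 2591 [ 548. -553.   75.]
top [301. 127.] 900 [786.   1.  29.]
top [393. 124.] 265 [ 796. -214.   29.]
top [490. 153.] 4075 [ 723. -446.   34.]
top [263. 144.] 694 [728.  91.  81.]
top [370. 181.] 1625 [ 649. -150.   41.]
top [127. 289.] 1157 [360. 365.  77.]
top [289. 231.] 166 [538.  30.  15.]
top [365. 280.] 442 [ 415. -145.   69.]
top [263. 308.] 663 [355.  84.  29.]
top [378. 309.] 484 [ 355. -178.   21.]
top [393. 342.] 451 [ 280. -204.   64.]
top [457. 364.] 512 [ 233. -343.   64.]
scene [375. 169.] 219 [178.  79. 105.]
scene [207. 200.] 525 [ 251. -340.   54.]
scene [ 74. 356.] 12268 [ 717. -515.   36.]
scene [258. 214.] 545 [ 299. -201.   56.]
scene [547. 343.] 5546 [647. 377.  59.]
scene [377. 249.] 556 [374.  87.  28.]
scene [271. 252.] 1007 [ 423. -144.   37.]
scene [245. 363.] 2671 [ 693. -172.   39.]
scene [351. 309.] 209 [526.  32.  16.]
scene [386. 405.] 1426 [755.  93.  84.]
scene [341. 431.] 767 [789.  31.  31.]
```

```bash
cat >> h.py <<'E'
def st():
    s=bot.read_state();R=np.array(s["ee_rot"]);p=np.array(s["eef_pos"])
    print("t %.1f tcp"%s["t"],np.round(p,1),"yaw %.2f"%np.degrees(np.arctan2(R[1,1],R[0,1])),"F",np.round(s["contact_force"],1),"w %.1f"%s["grip_width"],"q6 %.2f"%s["joint_pos"][5],"z",np.round(R[:,2],3))
    return p,R
def to(x,y,z,yawdeg=None,p=None):
    """turn first (rad about tool z), then shift in cm along the turned tool's axes"""
    p0,R=st(); p0=p0 if p is None else np.array(p)
    y0=np.degrees(np.arctan2(R[1,1],R[0,1])); yw=y0 if yawdeg is None else yawdeg
    a=np.radians(yw); ty=np.array([np.cos(a),np.sin(a),0]);tx=np.array([-np.sin(a),np.cos(a),0])
    D=np.array([x,y,z])-p0
    print("turn %.3f  then cm x %.2f y %.2f z %.2f"%(-np.radians(yw-y0),D@tx/10,D@ty/10,-D[2]/10))
E
python3 -m handwheel '[[0,0,-3.7,-0.12],[0,0,-3.7,-0.12],[0,0,-3.6,-0.12],[0,0,0,-0.12],[0,0,0,-0.12]]' 4
python3 -m handwheel '[[0,0,0,-0.12],[0,0,0,-0.12],[0,0,0,-0.12],[0,0,0,-0.12],[0,0,0,-0.12]]' >/dev/null
python3 -c "
from h import *
to(505,220,341,5.6)"
```

```text
t: 0.57
eef_pos: [246.8, -492.3, 343.7]
ee_rot: [[0.479, 0.878, 0.002], [0.878, -0.479, -0.004], [-0.002, 0.003, -1.0]]
contact_force: [-1.2, 0.5, -1.1]
grip_width: 40.0
t 1.0 tcp [ 246.5 -491.6  341. ] yaw 5.73 F [-0.3 -0.2 -0. ] w 40.0 q6 0.36 z [-0.     0.001 -1.   ]
turn 0.002  then cm x 68.30 y 32.67 z -0.00
```

```bash
for i in 1 2 3 4; do python3 -m handwheel '[[3.414,1.634,0,0],[3.414,1.634,0,0],[3.414,1.634,0,0],[3.414,1.634,0,0],[3.414,1.634,0,0]]' | grep -E "eef|t:" ; done
python3 -m handwheel '[[0,0,0,0],[0,0,0,0]]' >/dev/null
python3 - <<'E'
from h import *
st(); c,im,d=snap("wrist","w1.png"); print(proj(c,[497,287.5,275]))
E
```

```text
t: 1.4
eef_pos: [311.9, -312.4, 341.0]
ee_rot: [[-0.093, 0.996, -0.0], [0.996, 0.093, 0.0], [0.0, -0.0, -1.0]]
t: 1.82
eef_pos: [377.2, -134.6, 341.3]
ee_rot: [[-0.094, 0.996, 0.0], [0.996, 0.094, -0.0], [-0.0, 0.0, -1.0]]
t: 2.23
eef_pos: [442.6, 43.2, 341.2]
ee_rot: [[-0.094, 0.996, 0.0], [0.996, 0.094, -0.0], [-0.0, 0.0, -1.0]]
t: 2.65
eef_pos: [508.0, 220.8, 341.0]
ee_rot: [[-0.094, 0.996, -0.0], [0.996, 0.094, -0.0], [-0.0, -0.0, -1.0]]
t 2.8 tcp [508.  220.4 339.5] yaw 5.54 F [ 0.2 -0.8  0.1] w 40.1 q6 1.88 z [-0.003 -0.001 -1.   ]
(np.float64(306.8081880918012), np.float64(119.97942579216337))
```

View pics/w1.png

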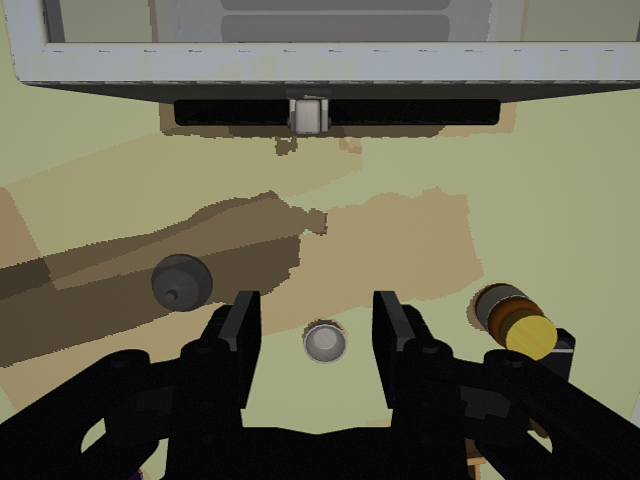

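The wrist view is aimed at the panel. The hook's lip top is centred at about (308.5,116), over the black bumper strip. The fingers are at about (240,340) and (395,340).

Run:
```python
from h import *
c=cam("wrist");z=np.load("pics/wrist.npz");P=pts(c,z["d"]);im=z["im"]
print(ray(c,308.5,116,275))
m=(P[...,2]>262)&(P[...,2]<277)&(P[...,1]<303)&(P[...,0]>470)&(P[...,0]<530);v,u=np.nonzero(m);print(len(u),u.min(),u.max(),v.min(),v.max(),P[m].mean(0),P[m].min(0),P[m].max(0))
f=P[(P[...,2]>276)&(P[...,2]<285)&(P[...,1]<330)];l=cv2.fitLine(f[:,:2].astype(np.float32),2,0,.01,.01).ravel();print("frame",np.degrees(np.arctan(l[1]/l[0])),np.percentile(f[:,1]-(f[:,0]-500)*l[1]/l[0],[2,98]))
m=(P[...,2]>110)&(P[...,2]<130)&(P[...,1]>260)&(P[...,1]<300);q=P[m];print("bump",fit:=np.polyfit(q[:,0],q[:,1],1),np.degrees(np.arctan(fit[0])),np.percentile(q[:,1]-(q[:,0]-500)*fit[0],[2,98]),np.percentile(q[:,0],[0,100]))
```

```text
[497.46928735 288.16754451 275.        ]
1084 252 335 81 134 [495.48322015 290.26956387 274.58500956] [470.14324225 279.58487196 266.4755378 ] [508.36214969 302.99236708 276.99960521]
frame 3.7209585 [300.49636438 331.02540381]
bump [5.10135526e-02 2.65210102e+02] 2.920329745024209 [280.25359411 301.01244274] [369.81375314 645.52362806]
```

```bash
python3 -c "
from h import *
to(498,282.5,275,5.6)
to(498,282.5,250,5.6)"
```

```text
t 2.9 tcp [507.7 219.2 340.5] yaw 5.47 F [-0.6 -0.5  0.5] w 40.2 q6 1.88 z [-0.002 -0.001 -1.   ]
turn -0.002  then cm x 6.39 y -0.35 z 6.55
t 2.9 tcp [507.7 219.2 340.5] yaw 5.47 F [-0.6 -0.5  0.5] w 40.2 q6 1.88 z [-0.002 -0.001 -1.   ]
turn -0.002  then cm x 6.39 y -0.35 z 9.05
```

```bash
python3 -m handwheel '[[2.1,-0.12,0,0],[2.1,-0.12,0,0],[2.15,-0.11,0,0],[0,0,2.5,0],[0,0,2.5,0]]' >/dev/null
python3 -m handwheel '[[0,0,2,0],[0,0,2,0],[0,0,0,0],[0,0,0,0]]'
python3 -m handwheel '[[0,0,0,0],[0,0,0,0],[0,0,0,0],[0,0,0,0],[0,0,0,0]]' 0 30
python3 -m handwheel '[[0,0,0,0],[0,0,0,0],[0,0,0,0]]'
```

```text
t: 3.62
eef_pos: [497.9, 280.3, 251.7]
ee_rot: [[-0.093, 0.996, -0.001], [0.996, 0.093, -0.0], [-0.0, -0.001, -1.0]]
contact_force: [-0.3, 0.7, 1.1]
grip_width: 40.0
t: 4.03
eef_pos: [497.8, 281.4, 253.4]
ee_rot: [[-0.094, 0.996, 0.001], [0.996, 0.094, 0.001], [0.001, 0.001, -1.0]]
contact_force: [-6.4, -3.3, 8.0]
grip_width: 11.2
t: 4.28
eef_pos: [497.8, 281.4, 253.4]
ee_rot: [[-0.094, 0.996, 0.001], [0.996, 0.094, 0.001], [0.001, 0.001, -1.0]]
contact_force: [-6.8, -2.8, 7.1]
grip_width: 11.4
```

```bash
python3 -m handwheel '[[-0.68,0,0.07,0],[0,0,0,0],[-0.66,0,0.2,0],[0,0,0,0]]'
python3 -m handwheel '[[-0.6,0,0.32,0],[0,0,0,0],[-0.53,0,0.43,0],[0,0,0,0]]'
python3 -m handwheel '[[-0.43,0,0.53,0],[0,0,0,0],[-0.32,0,0.6,0],[0,0,0,0]]'
python3 -m handwheel '[[-0.2,0,0.66,0],[0,0,0,0],[-0.07,0,0.68,0],[0,0,0,0]]'
python3 -m handwheel '[[0,0,0.3,0],[0,0,0,0],[0,0,0,0]]'
```

```text
t: 4.62
eef_pos: [499.0, 269.3, 250.4]
ee_rot: [[-0.095, 0.995, 0.0], [0.995, 0.095, 0.004], [0.004, 0.0, -1.0]]
contact_force: [-5.9, 3.8, 3.7]
grip_width: 10.9
t: 4.95
eef_pos: [500.2, 257.3, 242.9]
ee_rot: [[-0.094, 0.996, 0.001], [0.996, 0.094, 0.002], [0.002, 0.001, -1.0]]
contact_force: [-5.7, 0.4, 3.6]
grip_width: 11.2
t: 5.28
eef_pos: [501.0, 249.1, 231.7]
ee_rot: [[-0.094, 0.996, 0.001], [0.996, 0.094, 0.0], [0.0, 0.001, -1.0]]
contact_force: [-6.6, -3.8, 6.2]
grip_width: 11.1
t: 5.62
eef_pos: [501.3, 246.1, 218.4]
ee_rot: [[-0.093, 0.996, 0.001], [0.996, 0.093, -0.0], [-0.0, 0.001, -1.0]]
contact_force: [-6.8, -6.7, 8.3]
grip_width: 11.2
t: 5.87
eef_pos: [501.3, 246.2, 215.7]
ee_rot: [[-0.093, 0.996, 0.001], [0.996, 0.093, -0.0], [-0.0, 0.001, -1.0]]
contact_force: [-7.8, -5.5, 8.9]
grip_width: 11.1
```

```bash
python3 -m handwheel '[[0,0,0,0],[0,0,0,0],[0,0,0,0],[0,0,-2,0],[0,0,-3,0]]' 5 >/dev/null
python3 -m handwheel '[[-1,0,-3,0],[-2.5,0,-3,0],[-2.5,0,-2,0],[0,0,0,0],[0,0,0,0]]' 8.5
python3 - <<'E'
from h import *
c,im,d=snap("wrist");P=pts(c,d)
m=(P[...,2]>225)&(P[...,2]<252)&(P[...,1]<297)&(P[...,1]>215)&(P[...,0]>470)&(P[...,0]<530);q=P[m];print(len(q),q.min(0),q.max(0),np.median(q,0))
o=q-[497.9,284.2,235];a=np.radians(5.6);n=np.array([np.sin(a),-np.cos(a)]);e=np.array([np.cos(a),np.sin(a)])
D=o[:,:2]@n;S=o[:,:2]@e
for lo in range(-10,45,5):
    k=(D>=lo)&(D<lo+5)&(abs(S)<9); print(lo,k.sum(),np.round([S[k].mean(),S[k].min(),S[k].max(),np.median(o[k,2])],1) if k.sum() else "")
to(640,-150,300,14)
E
```

```text
t: 6.7
eef_pos: [508.0, 186.6, 344.7]
ee_rot: [[-0.092, 0.996, 0.003], [0.996, 0.092, 0.001], [0.001, 0.003, -1.0]]
contact_force: [-0.2, -0.6, -0.2]
grip_width: 84.9
2091 [485.35225666 247.10002416 230.45196314] [509.56589948 296.99103274 251.995617  ] [498.86933228 279.95001921 240.69746013]
-10 164 [ 0.6 -8.8  8.9  4.4]
-5 334 [ 0.  -8.8  8.9  3.7]
0 288 [ 0.2 -8.9  8.9  4.6]
5 202 [ 0.  -5.7  5.7  5.7]
10 218 [-0.1 -5.8  5.7  6.7]
15 210 [-0.2 -5.9  5.7  7.6]
20 208 [-0.  -5.9  5.6  8.9]
25 81 [-0.3 -6.3  5.6  9.5]
30 18 [-0.4 -6.3  5.5 16.3]
35 77 [-0.2 -6.   5.6 10.5]
40 0 
t 6.8 tcp [507.7 187.2 343.3] yaw 5.33 F [ 0.1  0.2 -1.3] w 85.1 q6 1.83 z [ 0.001  0.    -1.   ]
turn -0.151  then cm x -35.92 y 4.68 z 4.33
```

The hook still stands about 0.17 rad above level, so I'll press the tip down to its stop with the fingers shut.

```bash
python3 -m handwheel '[[2.1,0,1,0],[2.1,0,1,0],[2.13,0,1,0],[0,0,2,0],[0,0,2,0]]' 0 >/dev/null
python3 -m handwheel '[[0,0,0,0],[0,0,0,0],[0,0,0.8,0],[0,0,0.3,0],[0,0,0,0]]'
python3 -m handwheel '[[0,0,0.5,0],[0,0,0,0],[0,0,0,0]]'
python3 -m handwheel '[[0,0,0.5,0],[0,0,0,0],[0,0,0,0]]'
```

```text
t: 7.58
eef_pos: [501.4, 250.2, 262.2]
ee_rot: [[-0.094, 0.996, -0.0], [0.996, 0.094, 0.0], [0.0, -0.0, -1.0]]
contact_force: [-0.4, -0.6, 1.7]
grip_width: -0.1
t: 7.83
eef_pos: [501.3, 250.1, 257.4]
ee_rot: [[-0.094, 0.996, -0.0], [0.996, 0.094, -0.0], [-0.0, -0.0, -1.0]]
contact_force: [0.5, -0.4, -0.1]
grip_width: 0.1
t: 8.08
eef_pos: [501.3, 250.2, 252.2]
ee_rot: [[-0.094, 0.996, -0.0], [0.996, 0.094, -0.0], [-0.0, -0.0, -1.0]]
contact_force: [0.0, -0.0, 0.2]
grip_width: 0.1
```

```bash
python3 -m handwheel '[[0,0,0.3,0],[0,0,0,0],[0,0,0,0]]'|grep -E "eef|force"
python3 -m handwheel '[[0,0,0.3,0],[0,0,0,0],[0,0,0,0]]'|grep -E "eef|force"
python3 -m handwheel '[[0,0,0.3,0],[0,0,0,0],[0,0,0,0]]'|grep -E "eef|force"
```

```text
eef_pos: [501.3, 250.3, 249.2]
contact_force: [0.5, 0.5, -0.1]
eef_pos: [501.4, 250.3, 246.9]
contact_force: [-0.1, -1.4, 4.7]
eef_pos: [501.6, 250.2, 246.5]
contact_force: [-3.5, -2.9, 20.6]
```

The tip met a hard stop at z≈247, which is the lip height with the hook fully down, so the hook is at its stop. On to the crate.

```bash
python3 -m handwheel '[[0,0,-3,0],[0,0,-3,0],[0,0,-3,0],[0,0,0,0]]' 8.5 >/dev/null
python3 -c "
from h import *
to(645,-160,300,14)"
```

```text
t 9.2 tcp [501.7 250.6 339. ] yaw 5.39 F [-0.1  0.9  1.1] w 48.4 q6 1.94 z [ 0.006  0.003 -1.   ]
turn -0.150  then cm x -43.30 y 3.97 z 3.90
```

```bash
python3 -m handwheel '[[0,0,0,-0.075],[0,0,0,-0.075],[-3.6,0.33,0,0],[-3.6,0.33,0,0],[-3.6,0.33,0,0]]' >/dev/null
python3 -m handwheel '[[-3.6,0.33,0,0],[-3.6,0.33,0,0],[-3.6,0.33,0,0],[-3.6,0.33,0,0],[-3.6,0.33,0.9,0]]' >/dev/null
python3 -m handwheel '[[-3.6,0.33,1,0],[-3.6,0.33,1,0],[-3.6,0.33,1,0],[-3.6,0.33,0,0],[0,0,0,0]]' >/dev/null
python3 - <<'E'
from h import *
p,R=st();c,im,d=snap("wrist","w2.png");P=pts(c,d)
m=(P[...,0]>560)&(P[...,0]<710)&(P[...,1]<-60)&(P[...,1]>-135)
for lo,hi in((62,76),(165,190)):
    q=P[m&(P[...,2]>lo)&(P[...,2]<hi)]; r=cv2.minAreaRect(q[:,:2].astype(np.float32));print(lo,len(q),q.mean(0),r)
to(636,-95,230,14)
E
```

```text
t 10.4 tcp [ 645.  -164.9  290.6] yaw 13.73 F [-0.4  0.5 -0.2] w 85.2 q6 1.08 z [-0.004 -0.    -1.   ]
62 1321 [630.28890151 -96.10519034  69.18234463] ((635.09423828125, -94.90068817138672), (156.3003692626953, 9.801432609558105), 14.046024322509766)
165 1547 [636.75250903 -94.63818978 179.23340845] ((636.771484375, -94.61105346679688), (49.485103607177734, 9.4082670211792), 13.674053192138672)
t 10.5 tcp [ 644.5 -162.4  291.7] yaw 13.77 F [-0.   0.5 -0.3] w 85.0 q6 1.08 z [-0.003  0.001 -1.   ]
turn -0.004  then cm x 6.75 y 0.80 z 6.17
```

View pics/w2.png

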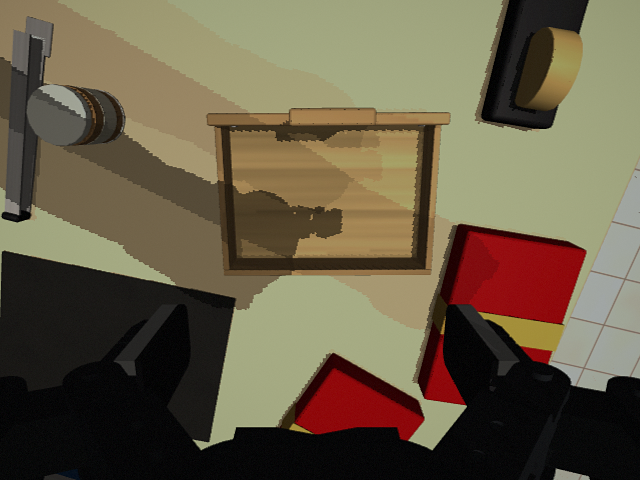

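The crate's bar is centred at (332,115) with the tray empty below it. The tub is at (70,115), standing clear, and the tongs are at its left.

```bash
python3 -m handwheel '[[3.4,0.43,0,0],[3.4,0.43,0,0],[0,0,3,0],[0,0,3,0],[0,0,0,0]]' >/dev/null
python3 -c "
from h import *
to(636.7,-94.6,146,14)"
```

```text
t 10.9 tcp [633.7 -89.3 227.9] yaw 14.09 F [-0.1 -0.7 -2.1] w 84.9 q6 1.18 z [-0.009  0.002 -1.   ]
turn 0.002  then cm x -0.59 y 0.16 z 8.19
```

```bash
python3 -m handwheel '[[0,0,2,0],[0,0,0,0],[0,0,0,0]]' >/dev/null
python3 -c "
from h import *
to(636.7,-94.6,146,14)"
```

```text
t 11.1 tcp [635.9 -91.  215.4] yaw 13.99 F [-0.2  0.1  0.1] w 85.4 q6 1.18 z [-0.  0. -1.]
turn -0.000  then cm x -0.37 y -0.01 z 6.94
```

```bash
python3 -m handwheel '[[-0.37,0,1.5,0],[0,0,2,0],[0,0,2,0],[0,0,1.4,0],[0,0,0,0]]' 
python3 -m handwheel '[[0,0,0,0],[0,0,0,0],[0,0,0,0],[0,0,0,0],[0,0,0,0]]' 0 100
python3 -m handwheel '[[0,0,0,0],[0,0,0,0],[0,0,0,0],[0,0,0,0]]'
python3 -m handwheel '[[0,0,-1.5,0],[0,0,-1.5,0],[0,0,0,0],[0,0,0,0]]'
```

```text
t: 11.55
eef_pos: [636.5, -94.9, 144.3]
ee_rot: [[-0.241, 0.97, -0.002], [0.97, 0.241, 0.0], [0.001, -0.002, -1.0]]
contact_force: [-1.2, 0.6, 0.2]
grip_width: 85.1
t: 11.97
eef_pos: [637.6, -95.1, 147.9]
ee_rot: [[-0.242, 0.97, 0.003], [0.97, 0.242, -0.0], [-0.001, 0.003, -1.0]]
contact_force: [-2.3, 0.1, 4.9]
grip_width: 48.6
t: 12.3
eef_pos: [637.5, -95.1, 147.9]
ee_rot: [[-0.241, 0.97, 0.003], [0.97, 0.241, -0.0], [-0.001, 0.003, -1.0]]
contact_force: [-2.6, -0.2, 4.5]
grip_width: 48.1
t: 12.63
eef_pos: [637.6, -95.0, 176.5]
ee_rot: [[-0.242, 0.97, 0.002], [0.97, 0.242, -0.0], [-0.001, 0.002, -1.0]]
contact_force: [0.4, -0.5, -3.3]
grip_width: 48.2
```

```bash
python3 -m handwheel '[[0,0,-2.5,0],[0,0,-2.5,0],[0,0,-2,0.05],[0,0,-1.5,0.05],[0,0,0,0.047]]' >/dev/null
python3 -c "
from h import *
to(505.7,204.6,262,5.6)
c,im,d=snap('wrist');P=pts(c,d)
m=(P[...,2]>90)&(P[...,2]<135)&(P[...,1]<-95);q=P[m];A=np.c_[q[:,:2],np.ones(len(q))];s=np.linalg.lstsq(A,q[:,2],rcond=None)[0];print(len(q),s)"
```

```text
t 13.1 tcp [637.5 -95.  263.1] yaw 5.41 F [ 0.1  0.3 -2.3] w 48.2 q6 1.33 z [ 0.004 -0.    -1.   ]
turn -0.003  then cm x 31.10 y -10.20 z 0.11
17469 [ 6.88138789e-04 -1.68612660e-02  1.18460472e+02]
```

```bash
python3 -m handwheel '[[2,-0.6,0,0],[3,-1,0,0],[3,-1,0,0],[3,-1,0,0],[3,-1,0,0]]' >/dev/null
python3 -m handwheel '[[3,-1,0,0],[3,-1,0,0],[3,-1,0,0],[3,-1,0,0],[2.5,-0.8,0,0]]' >/dev/null
python3 -m handwheel '[[2.6,-0.8,0,0],[0,0,0,0],[0,0,0,0],[0,0,0,0]]' >/dev/null
python3 - <<'E'
from h import *
to(505.7,204.6,262,5.6);to(499.6,267.3,257,5.6)
c,im,d=snap("wrist","w3.png")
E
```

```text
t 14.3 tcp [505.2 204.6 259.5] yaw 5.62 F [ 0.  -0.3 -2.3] w 47.9 q6 1.86 z [-0.001 -0.001 -1.   ]
turn 0.000  then cm x -0.01 y 0.05 z -0.25
t 14.3 tcp [505.2 204.6 259.5] yaw 5.62 F [ 0.  -0.3 -2.3] w 47.9 q6 1.86 z [-0.001 -0.001 -1.   ]
turn 0.000  then cm x 6.29 y 0.06 z 0.25
```

View pics/w3.png

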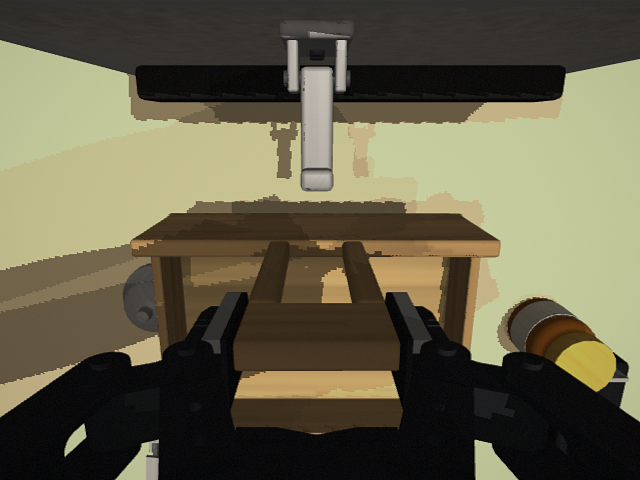

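The hook is down with its arm level, centred at column 317. The crate bar is held at (317,345) and the window is lined up with the hook.

```bash
python3 -m handwheel '[[1.5,0,0,0],[1.5,0,0,0],[1.5,0,0,0],[1.2,0,0,0],[0.6,0.05,0,0]]'
python3 -m handwheel '[[0,0,0,0],[0,0,0.6,0],[0,0,0.6,0],[0,0,0.4,0],[0,0,0,0]]'
python3 -m handwheel '[[0,0,0.3,0],[0,0,0,0],[0,0,0.3,0],[0,0,0,0],[0,0,0,0]]'
```

```text
t: 14.73
eef_pos: [499.9, 268.0, 259.9]
ee_rot: [[-0.097, 0.995, -0.001], [0.995, 0.097, -0.0], [-0.0, -0.001, -1.0]]
contact_force: [-0.3, 0.2, -3.7]
grip_width: 48.3
t: 15.15
eef_pos: [499.4, 266.8, 243.0]
ee_rot: [[-0.096, 0.995, -0.002], [0.995, 0.096, -0.001], [-0.001, -0.002, -1.0]]
contact_force: [-0.5, -0.0, -4.2]
grip_width: 48.4
t: 15.57
eef_pos: [499.6, 267.5, 238.3]
ee_rot: [[-0.097, 0.995, -0.0], [0.995, 0.097, -0.0], [-0.0, -0.0, -1.0]]
contact_force: [-0.0, -0.5, -2.7]
grip_width: 48.1
```

```bash
python3 -m handwheel '[[0,0,0.2,0],[0,0,0,0],[0,0,0,0]]'
python3 -m handwheel '[[0,0,0.2,0],[0,0,0,0],[0,0,0,0]]'
```

```text
t: 15.82
eef_pos: [499.8, 267.6, 236.8]
ee_rot: [[-0.097, 0.995, 0.001], [0.995, 0.097, 0.0], [0.0, 0.001, -1.0]]
contact_force: [0.4, -0.5, 0.4]
grip_width: 48.3
t: 16.07
eef_pos: [499.9, 267.6, 236.6]
ee_rot: [[-0.097, 0.995, 0.003], [0.995, 0.097, 0.002], [0.001, 0.003, -1.0]]
contact_force: [-2.8, -1.6, 11.5]
grip_width: 48.1
```

```bash
python3 -m handwheel '[[0,0,-0.15,0],[0,0,0,0]]' 4.9 20 >/dev/null
python3 -m handwheel '[[0,0,0,0],[0,0,0,0],[0,0,0,0],[0,0,0,0],[0,0,0,0]]' 7
python3 -m handwheel '[[0,0,-1,0],[0,0,-3,0],[0,0,-3,0],[0,0,-3,0],[0,0,0,0]]'
python3 - <<'E'
from h import *
c,im,d=snap("scene","s1.png");P=pts(c,d)
H=np.array([497.9,284.2]);a=np.radians(5.6);n=np.array([np.sin(a),-np.cos(a)])
q=P[(P[...,2]>262)&(P[...,2]<274)&(P[...,1]<296)&(P[...,1]>230)&(abs(P[...,0]-500)<30)];print(len(q),q.mean(0),((q[:,:2]-H)@n).min(),((q[:,:2]-H)@n).max())
c,im,d=snap("top","t1.png");P=pts(c,d)
hsv=cv2.cvtColor(im,cv2.COLOR_RGB2HSV)
m=((P[...,2]>60)&(P[...,2]<80)&(abs(P[...,0]-418)<80)&(abs(P[...,1]+146)<80)&(hsv[...,1]<60)&(hsv[...,2]>110)).astype(np.uint8);v,u=np.nonzero(m);print("tub",len(u),ray(c,u.mean(),v.mean(),70),P[m>0].mean(0))
E
```

```text
t: 16.65
eef_pos: [499.7, 267.5, 235.7]
ee_rot: [[-0.097, 0.995, -0.0], [0.995, 0.097, -0.0], [-0.0, -0.0, -1.0]]
contact_force: [-0.2, 0.5, 0.1]
grip_width: 69.9
t: 17.07
eef_pos: [500.0, 267.7, 342.6]
ee_rot: [[-0.097, 0.995, 0.007], [0.995, 0.097, 0.004], [0.003, 0.007, -1.0]]
contact_force: [0.5, -0.1, 0.3]
grip_width: 70.1
170 [504.17414036 264.86352798 268.16565583] 12.990764658698957 24.236960399293302
tub 368 [ 418.30424448 -146.37954511   70.        ] [ 418.33080228 -146.38533131   69.92490568]
```

View pics/s1.png

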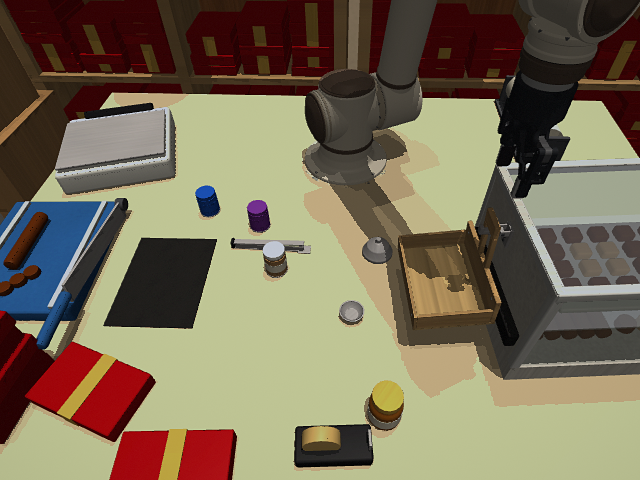

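The crate hangs on the hook at (450,280), clear of the counter. The tub is still at (274,255) and the bystanders are untouched. Next I'll press the lid with the fingers shut.

```bash
python3 -m handwheel '[[-2,0,0,0],[-4,0,0,0],[-4,0,0,0],[-4,0,0,0],[-4,0,0,0]]' 0 >/dev/null
for i in 1 2; do python3 -m handwheel '[[0,0,0,-0.121],[0,0,0,-0.121],[0,0,0,-0.121],[0,0,0,-0.121],[0,0,0,-0.121]]' >/dev/null; done
python3 -m handwheel '[[0,0,0,-0.121],[0,0,0,-0.121],[0,0,0,-0.121],[0,0,0,0],[0,0,0,0]]' >/dev/null
python3 -c "
from h import *
to(420,-145,120,95.6)"
```

```text
t 18.8 tcp [516.9  88.3 335.2] yaw 95.47 F [-0.7 -0.1 -0. ] w 0.3 q6 0.07 z [-0.001 -0.    -1.   ]
turn -0.002  then cm x 11.92 y -22.27 z 21.52
```

```bash
python3 -m handwheel '[[0.85,-3.18,1.9,0],[0.85,-3.18,1.9,0],[0.85,-3.18,1.9,0],[0.85,-3.18,1.9,0],[0.85,-3.18,1.9,0]]' >/dev/null
python3 -m handwheel '[[0.85,-3.18,1.9,0],[0.85,-3.18,1.9,0],[0,0,0,0],[0,0,0,0],[0,0,0,0]]' >/dev/null
python3 - <<'E'
from h import *
c,im,d=snap("wrist","w4.png");P=pts(c,d)
hsv=cv2.cvtColor(im,cv2.COLOR_RGB2HSV)
m=((P[...,2]>62)&(P[...,2]<80)&(abs(P[...,0]-420)<60)&(abs(P[...,1]+146)<60)).astype(np.uint8)
ct=max(cv2.findContours(m,0,2)[0],key=cv2.contourArea);(u,v),r=cv2.minEnclosingCircle(ct)
zt=np.median(P[m>0][:,2]);print("lid",u,v,r,zt,ray(c,u,v,zt),P[m>0].mean(0),"r mm",r/c[0]*np.median(d[m>0]))
w=ray(c,u,v,zt);to(w[0],w[1],85,95.6)
E
```

```text
lid 316.36981201171875 132.93585205078125 40.006195068359375 70.44787018193045 [ 419.86050262 -144.46107333   70.44787018] [ 419.97464189 -144.52089063   70.43196467] r mm 24.94018736110526
t 19.7 tcp [ 480.3 -138.5  203.6] yaw 95.60 F [ 0.4 -0.7  0.7] w 0.2 q6 -0.38 z [ 0.001  0.    -1.   ]
turn 0.000  then cm x 6.07 y -0.01 z 11.86
```

```bash
python3 -m handwheel '[[3,0,2.5,0],[3.07,0,2.5,0],[0,0,2.5,0],[0,0,2.5,0],[0,0,1.8,0]]' >/dev/null
python3 -m handwheel '[[0,0,0,0],[0,0,0,0],[0,0,0.8,0],[0,0,0,0]]'|grep -E "eef|force"
python3 -m handwheel '[[0,0,0.4,0],[0,0,0,0],[0,0,0,0]]'|grep -E "eef|force"
python3 -m handwheel '[[0,0,0.3,0],[0,0,0,0],[0,0,0,0]]'|grep -E "eef|force"
python3 -m handwheel '[[0,0,0.2,0],[0,0,0,0],[0,0,0,0]]'|grep -E "eef|force"
```

```text
eef_pos: [420.2, -144.8, 77.3]
contact_force: [0.6, 0.3, 0.8]
eef_pos: [419.7, -145.1, 73.1]
contact_force: [1.0, -0.9, 0.5]
eef_pos: [419.8, -145.2, 70.1]
contact_force: [1.3, -0.4, 1.2]
eef_pos: [419.9, -145.2, 68.3]
contact_force: [1.1, 1.0, 4.7]
```

```bash
for i in 1; do
python3 -m handwheel '[[0,0,0.2,0],[0,0,0,0],[0,0,0,0]]'|grep -E "eef|force"
python3 -m handwheel '[[0,0,0.2,0],[0,0,0,0],[0,0,0,0]]'|grep -E "eef|force"
python3 -m handwheel '[[0,0,0.15,0],[0,0,0,0],[0,0,0,0]]'|grep -E "eef|force"
done
```

```text
eef_pos: [419.9, -145.2, 66.3]
contact_force: [0.4, -0.5, 6.2]
eef_pos: [420.1, -145.3, 65.9]
contact_force: [-4.9, 1.9, 19.1]
eef_pos: [420.4, -145.4, 65.8]
contact_force: [-8.6, 2.7, 29.9]
```

```bash
python3 -m handwheel '[[0,0,-2,0],[0,0,-2,0],[0,0,0,0],[0,0,0,0],[0,0,0,0]]' 7.5 20 >/dev/null
python3 -c "
from h import *
to(419.9,-144.6,13,95.6)"
```

```text
t 22.4 tcp [ 419.3 -145.   101.7] yaw 95.68 F [ 0.   0.3 -0.5] w 60.2 q6 -0.43 z [-0.001  0.    -1.   ]
turn 0.001  then cm x -0.07 y 0.03 z 8.87
```

```bash
python3 -m handwheel '[[0,0,0,0],[0,0,0,0],[0,0,2,0],[0,0,2,0],[0,0,2,0]]' >/dev/null
python3 -m handwheel '[[0,0,1.5,0],[0,0,1.3,0],[0,0,0,0],[0,0,0,0]]'
python3 -m handwheel '[[0,0,0,0],[0,0,0,0],[0,0,0,0],[0,0,0,0],[0,0,0,0]]' 0 25
python3 -m handwheel '[[0,0,-1.5,0],[0,0,-2,0],[0,0,-3,0],[0,0,0,0]]'
```

```text
t: 23.13
eef_pos: [418.9, -144.8, 13.7]
ee_rot: [[-0.995, -0.099, -0.002], [-0.099, 0.995, 0.001], [0.002, 0.001, -1.0]]
contact_force: [-0.7, -0.6, 1.1]
grip_width: 75.0
t: 23.55
eef_pos: [420.2, -145.3, 15.5]
ee_rot: [[-0.995, -0.099, 0.002], [-0.099, 0.995, -0.001], [-0.002, -0.001, -1.0]]
contact_force: [-1.2, 0.5, 6.9]
grip_width: 49.4
t: 23.88
eef_pos: [421.6, -145.8, 84.5]
ee_rot: [[-0.995, -0.099, 0.006], [-0.099, 0.995, -0.002], [-0.006, -0.003, -1.0]]
contact_force: [-0.2, -0.4, -0.2]
grip_width: 49.0
```

```bash
python3 -m handwheel '[[0,0,-3,0],[0,0,-3,0],[0,0,-3,0],[0,0,-3,-0.121],[0,0,-2.5,-0.121]]' >/dev/null
python3 -m handwheel '[[0,0,0,-0.121],[0,0,0,-0.121],[0,0,0,-0.121],[0,0,0,-0.121],[0,0,0,-0.121]]' >/dev/null
python3 -m handwheel '[[0,0,0,-0.121],[0,0,0,-0.121],[0,0,0,-0.121],[0,0,0,-0.121],[0,0,0,-0.121]]' >/dev/null
python3 -m handwheel '[[0,0,0,-0.121],[0,0,0,0],[0,0,0,0]]' >/dev/null
python3 -c "
from h import *
to(506.5,196,230,185.6)"
```

```text
t 25.4 tcp [ 419.6 -145.1  224.3] yaw -174.41 F [-0.3  0.3 -0.6] w 49.0 q6 -2.00 z [ 0.  0. -1.]
turn -6.283  then cm x -33.10 y -11.98 z -0.57
```

```bash
python3 -m handwheel '[[-2,-0.7,0,0],[-3.4,-1.23,0,0],[-3.4,-1.23,0,0],[-3.4,-1.23,0,0],[-3.4,-1.23,0,0]]' >/dev/null
python3 -m handwheel '[[-3.4,-1.23,0,0],[-3.4,-1.23,0,0],[-3.4,-1.23,0,0],[-3.4,-1.23,0,0],[-2.6,-0.94,0,0]]' >/dev/null
python3 -m handwheel '[[-1.3,-0.5,0,0],[0,0,0,0],[0,0,0,0]]' >/dev/null
python3 - <<'E'
from h import *
to(506.5,196,112,-174.4)
c,im,d=snap("top");P=pts(c,d);a=np.radians(5.6)
n=np.array([np.sin(a),-np.cos(a)]);e=np.array([np.cos(a),np.sin(a)]);H=np.array([497.9,284.2])
D=(P[...,:2]-H)@n;S=(P[...,:2]-H)@e
m=(P[...,2]>85)&(P[...,2]<145)&(D>20)&(D<190)&(abs(S)<130);print("crate D",np.percentile(D[m],[1,99]),"S",np.percentile(S[m],[1,99]))
for lo in range(30,180,15):
    k=m&(D>lo)&(D<lo+15)&(P[...,2]<110);print(lo,k.sum(),np.round(np.median(P[k][:,2]),1) if k.sum() else "")
E
```

```text
t 26.5 tcp [505.1 196.4 224. ] yaw -174.25 F [-0.6 -0.3 -0.4] w 49.6 q6 -1.30 z [-0.001 -0.001 -1.   ]
turn 0.003  then cm x 0.05 y -0.14 z 11.20
crate D [ 79.55991486 153.64593036] S [-101.60746874   96.853859  ]
30 0 
45 0 
60 1 93.7
75 75 89.3
90 250 87.9
105 286 87.2
120 282 86.9
135 128 87.2
150 32 100.4
165 0
```

```bash
python3 -m handwheel '[[0,-0.15,2.5,0],[0,0,2.5,0],[0,0,2.5,0],[0,0,2,0],[0,0,1,0]]' >/dev/null
python3 -m handwheel '[[0,0,0,0],[0,0,0.3,0],[0,0,0,0],[0,0,0,0]]'|grep -E "eef|force"
python3 -m handwheel '[[0,0,0.3,0],[0,0,0,0],[0,0,0,0]]'|grep -E "eef|force"
python3 -m handwheel '[[0,0,0.2,0],[0,0,0,0],[0,0,0,0]]'|grep -E "eef|force"
```

```text
eef_pos: [507.3, 196.5, 117.8]
contact_force: [-0.7, -0.4, -1.0]
eef_pos: [506.8, 196.6, 113.6]
contact_force: [-0.4, -0.4, -1.1]
eef_pos: [506.7, 196.5, 111.3]
contact_force: [-0.0, 0.3, -0.3]
```

```bash
python3 -m handwheel '[[0,0,0.2,0],[0,0,0,0],[0,0,0,0]]'|grep -E "eef|force"
python3 -m handwheel '[[0,0,0.2,0],[0,0,0,0],[0,0,0,0]]'|grep -E "eef|force"
python3 -m handwheel '[[0,0,0.15,0],[0,0,0,0],[0,0,0,0]]'|grep -E "eef|force"
```

```text
eef_pos: [506.6, 196.5, 109.2]
contact_force: [-0.8, 0.4, 0.3]
eef_pos: [506.6, 196.4, 107.2]
contact_force: [0.4, 0.2, -1.0]
eef_pos: [506.9, 196.6, 106.2]
contact_force: [-0.5, -0.6, 1.8]
```

```bash
python3 -m handwheel '[[0,0,0.05,0],[0,0,0,0],[0,0,0,0]]'|grep -E "eef|force"
python3 -m handwheel '[[0,0,0,0],[0,0,0,0],[0,0,0,0],[0,0,0,0],[0,0,0,0]]' 7 20|grep -E "eef|force|wid"
python3 -m handwheel '[[0,0,-2,0],[0,0,-3,0],[0,0,-3,0],[0,0,-3,0],[0,0,-3,0]]' >/dev/null
python3 -m handwheel '[[2,0,-3,0],[3,0,-3,0],[3,0,-2,0],[3,0,0,0],[0,0,0,0]]' >/dev/null
python3 - <<'E'
from h import *
st();c,im,d=snap("scene","s2.png");c,im,d=snap("wrist","w5.png")
import cv2
a=cv2.imread("pics/s2.png")[150:350,330:597];b=cv2.imread("pics/w5.png")
cv2.imwrite("pics/m.png",np.hstack([cv2.resize(a,(400,300),interpolation=2),cv2.resize(b,(400,300))]))
E
```

```text
eef_pos: [506.9, 196.5, 106.0]
contact_force: [-1.5, -1.6, 5.6]
eef_pos: [506.6, 196.5, 105.2]
contact_force: [1.0, -1.2, 0.3]
grip_width: 70.0
t 30.0 tcp [518.6  83.9 326.5] yaw -174.36 F [ 0.4  0.7 -0. ] w 69.7 q6 -1.51 z [ 0.003 -0.001 -1.   ]
```

View pics/m.png

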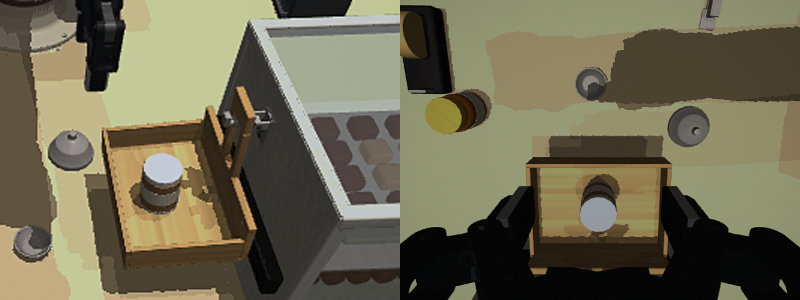

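The tub stands upright in the hanging crate; in the left crop it is at (160,180) and in the wrist view at (598,212). The jar, dish and bell stand where they were.

Run:
```python
from h import *
c=cam("scene");z=np.load("pics/scene.npz");P=pts(c,z["d"])
H=np.array([497.9,284.2]);a=np.radians(5.6);n=np.array([np.sin(a),-np.cos(a)])
q=P[(P[...,2]>262)&(P[...,2]<274)&(P[...,1]<296)&(P[...,1]>230)&(abs(P[...,0]-500)<40)];D=(q[:,:2]-H)@n;print(len(q),q.mean(0),D.min(),D.max(),cv2.minAreaRect(q[:,:2].astype(np.float32)))
q=P[(P[...,2]>140)&(P[...,2]<170)&(P[...,1]<225)&(P[...,1]>160)&(abs(P[...,0]-506)<40)];print("lid",np.percentile(q,[3,50,97],0))
to(499.7,265.7,300,-174.4)
```

```text
169 [504.38815773 264.82652719 268.28437582] 14.1776882974697 24.24675843831547 ((501.9620361328125, 265.2869567871094), (49.92519760131836, 10.058042526245117), 5.564939022064209)
lid [[488.72853655 170.32152211 141.60623557]
 [514.53977332 191.45068028 154.44470843]
 [532.59396211 213.15392051 157.46987877]]
t 30.1 tcp [518.   86.8 324.9] yaw -174.32 F [-0.2  0.9 -1.3] w 70.1 q6 -1.50 z [ 0.  0. -1.]
turn 0.001  then cm x -17.98 y 0.08 z 2.49
```

```bash
python3 -m handwheel '[[-3.6,0,0,0],[-3.6,0,0,0],[-3.6,0,0,0],[-3.6,0,0,0],[-3.5,0,0,0]]' >/dev/null
python3 -m handwheel '[[0,0,2,0],[0,0,0,0],[0,0,0,0]]' >/dev/null
python3 -c "
from h import *
to(500.3,265.5,236,-174.4)"
```

```text
t 30.8 tcp [498.7 266.3 303.6] yaw -174.09 F [ 0.5 -0.3  0.2] w 69.9 q6 -1.18 z [-0.003 -0.002 -1.   ]
turn 0.005  then cm x 0.10 y -0.15 z 6.76
```

```bash
python3 -m handwheel '[[0.1,-0.15,2,0],[0,0,2,0],[0,0,2,0],[0,0,0.75,0],[0,0,0,0]]' |grep -E "eef|force|wid"
python3 -m handwheel '[[0,0,0,0],[0,0,0,0],[0,0,0,0],[0,0,0,0],[0,0,0,0]]' 0 110 |grep -E "eef|force|wid"
python3 -m handwheel '[[0,0,0,0],[0,0,0,0],[0,0,0,0],[0,0,0,0]]' |grep -E "eef|force|wid"
python3 -m handwheel '[[0,0,-0.8,0],[0,0,0,0],[0,0,-0.8,0],[0,0,0,0],[0,0,0,0]]' |grep -E "eef|force|wid"
```

```text
eef_pos: [500.8, 263.9, 236.4]
contact_force: [-0.4, -0.3, -0.6]
grip_width: 69.9
eef_pos: [502.1, 264.7, 239.6]
contact_force: [1.6, -2.5, 6.3]
grip_width: 47.6
eef_pos: [502.1, 264.7, 239.7]
contact_force: [0.9, -2.4, 5.6]
grip_width: 48.2
eef_pos: [501.4, 264.9, 253.8]
contact_force: [0.4, -2.0, -3.5]
grip_width: 47.8
```

```bash
python3 -m handwheel '[[0,0,-0.5,0],[0,0,-0.4,0],[0.6,0,0,0],[1,0,0,0],[1.5,0,0,0]]' |grep -E "eef|force|wid"
python3 -m handwheel '[[1.5,0,0,0],[1.5,0,0,0],[1.5,0,0,0],[1,0,0,0],[0,0,0,0]]' |grep -E "eef|force|wid"
python3 -c "
from h import *
to(454.7,-329.3,262,-174.4)
c,im,d=snap('wrist','w6.png')"
```

```text
eef_pos: [504.4, 233.9, 262.2]
contact_force: [0.6, -1.2, -3.4]
grip_width: 47.5
eef_pos: [510.1, 177.3, 262.6]
contact_force: [-0.1, -0.0, -3.0]
grip_width: 47.8
t 33.2 tcp [510.1 177.3 262.6] yaw -174.30 F [-0.1 -0.  -3. ] w 47.8 q6 -1.34 z [ 0. -0. -1.]
turn 0.002  then cm x 49.87 y 10.46 z 0.06
```

View pics/w6.png

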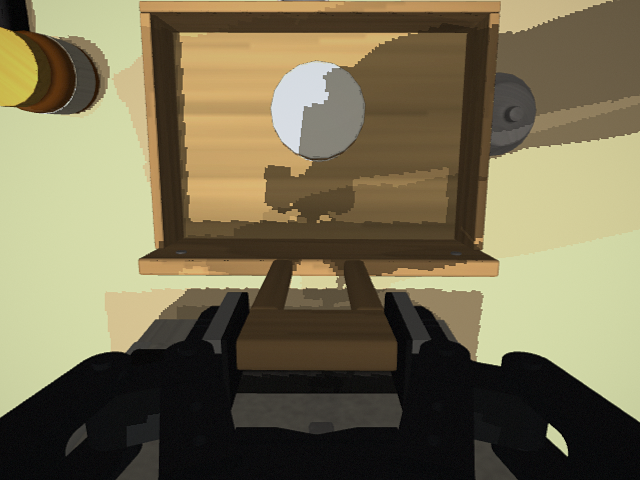

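The crate is off the hook and held level. The tub is upright in the middle at (318,110), and the bell and jar are clear below.

```bash
python3 -m handwheel '[[1,0.21,0,0],[2,0.42,0,0],[3,0.63,0,0],[3,0.63,0,0],[3,0.63,0,0]]' |grep -E "eef|force|wid"
python3 -m handwheel '[[3,0.63,0,0],[3,0.63,0,0],[3,0.63,0,0],[3,0.63,0,0],[3,0.63,0,0]]' |grep -E "eef|force|wid"
python3 -m handwheel '[[3,0.63,0,0],[3,0.63,0,0],[3,0.63,0,0],[3,0.63,0,0],[3,0.63,0,0]]' |grep -E "eef|force|wid"
python3 -m handwheel '[[3,0.63,0,0],[2.2,0.46,0,0],[1.5,0.3,0,0],[1.1,0.22,0,0],[0,0,0,0]]' |grep -E "eef|force|wid"
python3 -m handwheel '[[0,0,0,0],[0,0,0,0]]' >/dev/null
python3 -c "
from h import *
to(454.7,-329.3,158,-174.4)"
```

```text
eef_pos: [496.6, 56.6, 262.2]
contact_force: [0.8, -0.1, -3.5]
grip_width: 47.6
eef_pos: [480.4, -96.2, 262.4]
contact_force: [0.6, 0.2, -3.6]
grip_width: 47.5
eef_pos: [464.3, -248.7, 262.3]
contact_force: [0.1, 0.7, -2.9]
grip_width: 47.5
eef_pos: [456.4, -328.0, 261.8]
contact_force: [-0.0, 0.6, -3.4]
grip_width: 48.0
t 35.1 tcp [ 456.9 -325.8  262.5] yaw -174.14 F [-0.4  1.1 -4.1] w 47.7 q6 -2.29 z [ 0.  0. -1.]
turn 0.005  then cm x 0.33 y 0.25 z 10.45
```

```bash
python3 -m handwheel '[[0.2,0.2,1,0],[0,0,2,0],[0,0,2,0],[0,0,2,0],[0,0,1.5,0]]' |grep -E "eef|force|wid"
python3 -m handwheel '[[0,0,1,0],[0,0,0.6,0],[0,0,0,0],[0,0,0,0]]' |grep -E "eef|force|wid"
python3 -m handwheel '[[0,0,0.2,0],[0,0,0,0],[0,0,0,0]]' |grep -E "eef|force|wid"
python3 -m handwheel '[[0,0,0.2,0],[0,0,0,0],[0,0,0,0]]' |grep -E "eef|force|wid"
```

```text
eef_pos: [454.9, -327.4, 175.9]
contact_force: [0.2, 0.6, -3.0]
grip_width: 48.3
eef_pos: [455.7, -328.9, 162.9]
contact_force: [0.5, -1.1, 1.2]
grip_width: 47.7
eef_pos: [455.3, -328.3, 162.1]
contact_force: [-5.0, 7.4, 12.4]
grip_width: 47.9
eef_pos: [455.6, -328.3, 160.6]
contact_force: [-5.2, 8.2, 14.1]
grip_width: 47.8
```

The front edge touched first because the crate was gripped at its hanging tilt. I'll ease the grip so it can pivot flat while I lower it.

```bash
python3 -m handwheel '[[0,0,0,0],[0,0,0,0],[0,0,0,0]]' 0 20|grep -E "eef|force|wid"
python3 -m handwheel '[[0,0,0.2,0],[0,0,0,0],[0,0,0.2,0],[0,0,0,0]]' |grep -E "eef|force|wid"
python3 -m handwheel '[[0,0,0.2,0],[0,0,0,0],[0,0,0,0]]' |grep -E "eef|force|wid"
```

```text
eef_pos: [455.6, -328.4, 160.7]
contact_force: [-4.8, 8.3, 15.5]
grip_width: 47.6
eef_pos: [456.0, -327.5, 158.5]
contact_force: [-6.1, 16.1, 27.9]
grip_width: 47.7
eef_pos: [456.3, -327.4, 156.0]
contact_force: [-3.2, 15.3, 25.3]
grip_width: 48.0
```

```bash
python3 -m handwheel '[[0,0,0.15,0],[0,0,0,0],[0,0,0,0]]' |grep -E "eef|force|wid"
python3 - <<'E'
from h import *
c,im,d=snap('scene','s3.png');P=pts(c,d)
m=(P[...,2]>2)&(P[...,2]<35)&(abs(P[...,0]-461)<85)&(P[...,1]<-355)&(P[...,1]>-455);q=P[m];A=np.c_[q[:,:2],np.ones(len(q))];print(len(q),np.median(q[:,2]),np.linalg.lstsq(A,q[:,2],rcond=None)[0])
cv2.imwrite("pics/m3.png",cv2.resize(cv2.imread("pics/s3.png")[130:370,60:360],(600,480)))
E
```

```text
eef_pos: [456.2, -326.8, 155.5]
contact_force: [-5.6, 21.7, 31.2]
grip_width: 47.9
1746 10.259286114595493 [8.83685151e-03 3.26935740e-03 8.81831747e+00]
```

View pics/m3.png

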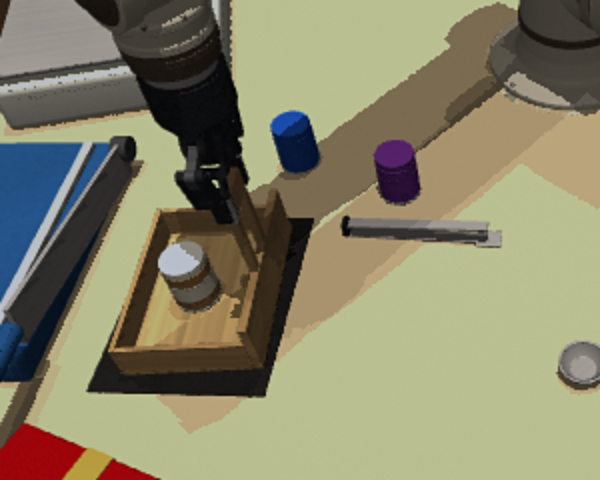

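The crate is down flat on the mat with the tub upright in it at (188,275); the tongs and dish are clear. Now I'll let go.

```bash
python3 -m handwheel '[[0,0,-0.2,0],[0,0,0,0],[0,0,0,0]]' |grep -E "eef|force|wid"
python3 -m handwheel '[[0,0,0,0],[0,0,0,0],[0,0,0,0],[0,0,0,0],[0,0,0,0]]' 7|grep -E "eef|force|wid"
python3 -m handwheel '[[0,0,-1,0],[0,0,-3,0],[0,0,-3,0],[0,0,-3,0],[0,0,-3,0]]' >/dev/null
python3 -m handwheel '[[0,0,-3,0],[0,0,-2,0],[0,0,0,0],[0,0,0,0]]' >/dev/null
python3 - <<'E'
from h import *
c,im,d=snap('wrist','w7.png');P=pts(c,d)
m=(P[...,2]>4)&(P[...,2]<18)&(abs(P[...,0]-461)<100)&(abs(P[...,1]+400)<80);q=P[m];A=np.c_[q[:,:2],np.ones(len(q))];print(len(q),np.median(q[:,2]),np.linalg.lstsq(A,q[:,2],rcond=None)[0])
q=P[(P[...,2]>40)&(P[...,2]<55)&(abs(P[...,0]-461)<130)&(abs(P[...,1]+400)<110)];print("walls",cv2.minAreaRect(q[:,:2].astype(np.float32)))
q=P[(P[...,2]>62)&(P[...,2]<90)&(abs(P[...,0]-461)<60)&(abs(P[...,1]+405)<50)];print("lid",q.mean(0),np.percentile(q[:,2],[5,95]))
to(505.8,205,345,5.6)
E
```

```text
eef_pos: [456.3, -327.6, 156.2]
contact_force: [-2.1, 14.7, 21.3]
grip_width: 48.1
eef_pos: [454.8, -328.9, 151.5]
contact_force: [-0.4, 1.3, -0.7]
grip_width: 69.9
21992 8.470527662136217 [1.58323531e-03 4.37696854e-04 8.06589650e+00]
walls ((463.0310974121094, -396.5471496582031), (200.20579528808594, 140.8038787841797), 5.481283187866211)
lid [ 464.54684475 -405.3208891    74.30408771] [72.92835425 75.7298211 ]
t 38.9 tcp [ 455.  -329.1  331.9] yaw -174.20 F [ 0.5  0.5 -1.1] w 69.7 q6 -2.30 z [ 0. -0. -1.]
turn -3.138  then cm x 52.66 y 10.27 z -1.31
```

```bash
python3 -c "
from h import *
to(501.3,247,330,-174.4)"
```

```text
t 38.9 tcp [ 455.  -329.1  331.9] yaw -174.20 F [ 0.5  0.5 -1.1] w 69.7 q6 -2.30 z [ 0. -0. -1.]
turn 0.004  then cm x -56.88 y -10.23 z 0.19
```

```bash
python3 -m handwheel '[[-3.8,-0.68,0,0],[-3.8,-0.68,0,0],[-3.8,-0.68,0,0],[-3.8,-0.68,0,0],[-3.8,-0.68,0,0]]' 4 >/dev/null
python3 -m handwheel '[[-3.8,-0.68,0,0],[-3.8,-0.68,0,0],[-3.8,-0.68,0,0],[-3.8,-0.68,0,0],[-3.8,-0.68,0,0]]' >/dev/null
python3 -m handwheel '[[-3.8,-0.68,0,0],[-3.8,-0.68,0,0],[-3.8,-0.68,0,0],[-3.8,-0.68,0,0],[-3.6,-0.68,0,0]]' >/dev/null
python3 -m handwheel '[[0,0,0,0],[0,0,0,0],[0,0,0,0]]' >/dev/null
python3 -c "
from h import *
to(501.3,248,217,-174.4)"
```

```text
t 40.4 tcp [498.5 246.2 330.8] yaw -174.16 F [ 0.  -0.7 -0.2] w 40.0 q6 -1.21 z [-0.002 -0.001 -1.   ]
turn 0.004  then cm x -0.15 y -0.30 z 11.38
```

```bash
python3 -m handwheel '[[-0.15,-0.3,2,0.004],[0,0,3,0],[0,0,3,0],[0,0,2.3,0],[0,0,1.1,0]]' >/dev/null
python3 -m handwheel '[[0,0,0,0],[0,0,0,0]]'
python3 -m handwheel '[[0,0,0,0],[0,0,0,0],[0,0,0,0],[0,0,0,0],[0,0,0,0]]' 0 30
python3 -m handwheel '[[0,0,0,0],[0,0,0,0]]'
```

```text
t: 41.02
eef_pos: [501.5, 246.9, 218.0]
ee_rot: [[0.096, -0.995, -0.0], [-0.995, -0.096, -0.0], [0.0, 0.0, -1.0]]
contact_force: [1.0, 0.1, -0.1]
grip_width: 39.9
t: 41.43
eef_pos: [501.1, 247.9, 219.4]
ee_rot: [[0.097, -0.995, 0.0], [-0.995, -0.097, -0.0], [0.0, -0.0, -1.0]]
contact_force: [-6.3, -2.9, 5.7]
grip_width: 11.2
t: 41.6
eef_pos: [501.1, 247.9, 219.4]
ee_rot: [[0.097, -0.995, 0.0], [-0.995, -0.097, -0.0], [0.0, -0.0, -1.0]]
contact_force: [-6.7, -3.0, 5.8]
grip_width: 11.2
```

```bash
python3 -m handwheel '[[-0.07,0,-0.68,0],[0,0,0,0],[-0.2,0,-0.66,0],[0,0,0,0]]' |grep -E "eef|force|wid"
python3 -m handwheel '[[-0.32,0,-0.6,0],[0,0,0,0],[-0.43,0,-0.53,0],[0,0,0,0]]' |grep -E "eef|force|wid"
python3 -m handwheel '[[-0.53,0,-0.43,0],[0,0,0,0],[-0.6,0,-0.32,0],[0,0,0,0]]' |grep -E "eef|force|wid"
python3 -m handwheel '[[-0.66,0,-0.2,0],[0,0,0,0],[-0.68,0,-0.07,0],[0,0,0,0]]' |grep -E "eef|force|wid"
python3 -m handwheel '[[-0.2,0,0,0],[0,0,0,0],[0,0,0,0]]' |grep -E "eef|force|wid"
```

```text
eef_pos: [500.8, 251.0, 231.6]
contact_force: [-7.5, -2.8, -3.8]
grip_width: 11.5
eef_pos: [500.0, 258.4, 242.6]
contact_force: [-6.3, -2.0, -5.4]
grip_width: 11.3
eef_pos: [499.0, 269.2, 250.2]
contact_force: [-5.6, -5.6, -3.4]
grip_width: 10.8
eef_pos: [497.7, 282.2, 253.6]
contact_force: [-6.3, -7.5, 0.3]
grip_width: 10.9
eef_pos: [497.6, 283.9, 253.8]
contact_force: [-6.2, -8.4, 0.4]
grip_width: 11.3
```

```bash
python3 -m handwheel '[[-0.2,0,0,0],[0,0,0,0],[0,0,0,0]]' |grep -E "eef|force|wid"
python3 -m handwheel '[[-0.15,0,0,0],[0,0,0,0],[0,0,0,0]]' |grep -E "eef|force|wid"
```

```text
eef_pos: [497.4, 285.8, 253.9]
contact_force: [-5.8, -9.8, 0.2]
grip_width: 11.3
eef_pos: [497.3, 287.2, 253.9]
contact_force: [-7.1, -8.8, 1.5]
grip_width: 11.6
```

```bash
python3 -m handwheel '[[0.3,0,0,0],[0,0,0,0],[0,0,0,0],[0,0,0,0],[0,0,0,0]]' 5 >/dev/null
python3 -m handwheel '[[0,0,-2,0],[0,0,-3,0],[0,0,-3,0],[3,0,0,0],[4,0,0,0]]' >/dev/null
python3 -m handwheel '[[4,0,0,0],[4,0,0,0],[4,0,0,0],[0,0,0,0],[0,0,0,0]]' >/dev/null
python3 - <<'E'
from h import *
a=np.radians(5.6);n=np.array([np.sin(a),-np.cos(a)]);e=np.array([np.cos(a),np.sin(a)]);H=np.array([497.9,284.2])
ims=[]
for k in("scene","top"):
    c,im,d=snap(k,k+"9.png");P=pts(c,d);D=(P[...,:2]-H)@n;S=(P[...,:2]-H)@e
    for lo,hi in((240,250),(250,262),(262,280)):
        m=(P[...,2]>lo)&(P[...,2]<hi)&(abs(S)<5)&(D>-13)&(D<45);print(k,lo,m.sum(),np.round(np.percentile(D[m],[5,50,95]),1) if m.sum() else "",np.round(P[m][:,2].max(),1) if m.sum() else "")
    if k=="scene": ims.append(cv2.resize(im[205:265,475:535,::-1],(400,400),interpolation=2))
    else: ims.append(cv2.resize(im[190:265,120:195,::-1],(400,400),interpolation=2))
    np.set_printoptions(suppress=True)
cv2.imwrite("pics/m9.png",np.hstack(ims));st()
E
```

```text
scene 240 4 [-1.5  4.7  5.4] 248.5
scene 250 8 [0.4 7.6 9.7] 262.0
scene 262 53 [-0.8  6.1 11.9] 278.2
top 240 5 [-12.9 -12.6 -11.8] 244.8
top 250 0  
top 262 35 [-1.   5.7 12.7] 279.5
t 45.0 tcp [516.6  96.8 332.8] yaw -174.43 F [ 0.2 -0.1 -0.1] w 49.9 q6 -1.48 z [ 0.  0. -1.]
```

View pics/m9.png

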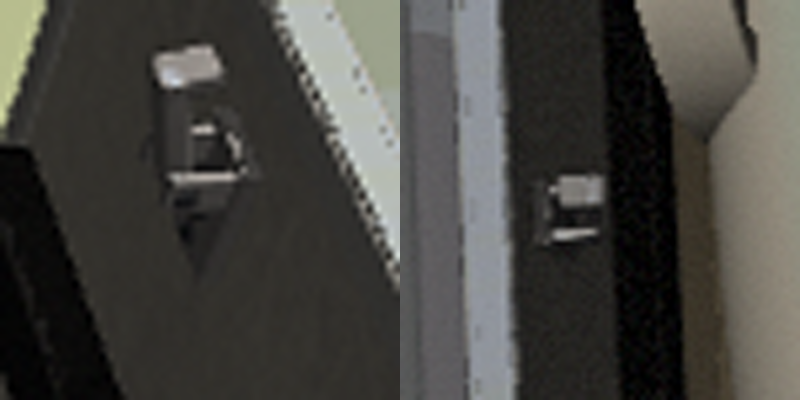

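The lip is about 9 mm farther out than at the start: scene pixel (503,215) against (509,214.5). The hook is therefore still about 0.25 rad from flat, and I'll push it home with the fingers shut.

```bash
python3 -m handwheel '[[-3.5,0,0,0],[-3.5,0,0,0],[-3.5,0,0,0],[-3.5,0,0,0],[0,0,0,0]]' 0 20 >/dev/null
python3 -m handwheel '[[0,0,0,0],[0,0,0,0],[0,0,0,0]]' >/dev/null
python3 -c "
from h import *
to(502.3,239.4,256,-174.4)"
```

```text
t 45.7 tcp [502.7 235.8 332.8] yaw -174.39 F [-0.7  0.2  0.7] w 0.4 q6 -1.23 z [ 0. -0. -1.]
turn 0.000  then cm x -0.37 y 0.01 z 7.68
```

```bash
python3 -m handwheel '[[0,0,2.6,0],[0,0,2.6,0],[0,0,2.4,0],[0,0,0,0],[0,0,0,0]]' |grep -E "eef|force"
python3 -m handwheel '[[-1,0,0,0],[-1,0,0,0],[0,0,0,0]]' |grep -E "eef|force"
python3 -m handwheel '[[-0.5,0,0,0],[0,0,0,0]]' |grep -E "eef|force"
python3 -m handwheel '[[-0.4,0,0,0],[0,0,0,0],[0,0,0,0]]' |grep -E "eef|force"
```

```text
eef_pos: [502.5, 234.7, 256.6]
contact_force: [0.2, -1.2, 1.0]
eef_pos: [501.3, 257.6, 258.3]
contact_force: [0.6, 0.8, 0.7]
eef_pos: [500.6, 261.5, 257.4]
contact_force: [0.6, -0.1, 0.7]
eef_pos: [500.0, 264.8, 256.7]
contact_force: [-0.4, 0.4, 0.3]
```

```bash
for i in 1; do
python3 -m handwheel '[[-0.3,0,0,0],[0,0,0,0],[0,0,0,0]]' |grep -E "eef|force"
python3 -m handwheel '[[-0.2,0,0,0],[0,0,0,0],[0,0,0,0]]' |grep -E "eef|force"
python3 -m handwheel '[[-0.2,0,0,0],[0,0,0,0],[0,0,0,0]]' |grep -E "eef|force"
python3 -m handwheel '[[-0.2,0,0,0],[0,0,0,0],[0,0,0,0]]' |grep -E "eef|force"
done
```

```text
eef_pos: [499.7, 267.7, 256.7]
contact_force: [0.5, 0.5, 0.4]
eef_pos: [499.5, 269.7, 256.7]
contact_force: [0.0, 0.4, 0.8]
eef_pos: [499.4, 271.7, 256.8]
contact_force: [0.2, -1.1, 2.0]
eef_pos: [499.3, 271.9, 256.8]
contact_force: [0.7, -11.0, 2.3]
```

```bash
python3 -m handwheel '[[-0.1,0,0,0],[0,0,0,0],[0,0,0,0]]' |grep -E "eef|force"
python3 -m handwheel '[[2,0,0,0],[4,0,0,0],[4,0,-3,0],[4,0,-3,0],[4,0,-3,0]]' >/dev/null
python3 -m handwheel '[[0,0,0,0],[0,0,0,0]]' >/dev/null
python3 - <<'E'
from h import *
a=np.radians(5.6);n=np.array([np.sin(a),-np.cos(a)]);e=np.array([np.cos(a),np.sin(a)]);H=np.array([497.9,284.2])
ims=[]
for k in("scene","top"):
    c,im,d=snap(k,k+"10.png");P=pts(c,d);D=(P[...,:2]-H)@n;S=(P[...,:2]-H)@e
    m=(P[...,2]>262)&(P[...,2]<280)&(abs(S)<8)&(D>-14)&(D<45);v,u=np.nonzero(m&(im.min(2)>110));print(k,m.sum(),np.round(np.percentile(D[m],[5,50,95]),1),u.mean(),v.mean())
    ims.append(cv2.resize(im[205:265,475:535,::-1] if k=="scene" else im[190:265,120:195,::-1],(400,400),interpolation=2))
    for o in ("0","9"):
        im0=cv2.imread(f"pics/{k}{o}.png")[:,:,::-1];w=(slice(205,225),slice(495,520)) if k=="scene" else (slice(218,232),slice(140,162))
        for nm,I in((o,im0),("now",im)):
            v,u=np.nonzero(I[w].min(2)>110);print(k,nm,len(u),u.mean()+w[1].start,v.mean()+w[0].start)
cv2.imwrite("pics/m10.png",np.hstack(ims));st()
E
```

```text
eef_pos: [499.3, 272.0, 256.9]
contact_force: [0.8, -16.3, 2.9]
scene 93 [-11.7  -2.9   1.6] 509.3953488372093 214.02325581395348
scene 0 64 511.5625 212.0625
scene now 63 512.1111111111111 212.04761904761904
scene 9 66 507.3636363636364 212.8939393939394
scene now 63 512.1111111111111 212.04761904761904
top 56 [-11.2  -3.    3.7] 147.425 225.8
top 0 39 148.51282051282053 225.64102564102564
top now 42 147.78571428571428 225.73809523809524
top 9 37 152.8108108108108 225.02702702702703
top now 42 147.78571428571428 225.73809523809524
t 48.7 tcp [514.7 115.7 331. ] yaw -174.43 F [ 0.3 -0.4  1. ] w -0.3 q6 -1.45 z [-0.001  0.    -1.   ]
```

View pics/m10.png

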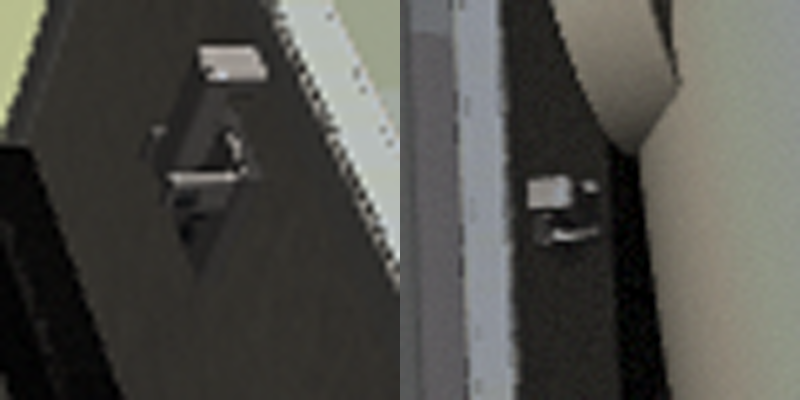

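The hook is now folded flat, with its lip at (509,214) in the scene view, matching or slightly past where it started. One last check of the crate, tub and bystanders, then I'll hand in.

Run:
```python
from h import *
from rig import finish_job
c=cam("scene");P=pts(c,np.load("pics/scene.npz")["d"])
m=((P[...,2]>10)&(P[...,2]<120)&(P[...,0]>150)&(P[...,0]<800)&(abs(P[...,1])<560)).astype(np.uint8)
k,l,s,cc=cv2.connectedComponentsWithStats(m)
for i in range(1,k):
    if s[i,4]>80: print(np.round(cc[i]),s[i,4],np.round(np.median(P[l==i],0)))
q=P[(P[...,2]>40)&(P[...,2]<50)&(abs(P[...,0]-461)<130)&(abs(P[...,1]+400)<110)];print("walls",cv2.minAreaRect(q[:,:2].astype(np.float32)))
q=P[(P[...,2]>66)&(P[...,2]<90)&(abs(P[...,0]-461)<60)&(abs(P[...,1]+405)<50)];print("lid",np.percentile(q,[5,50,95],0))
st(); finish_job()
```

```text
[207. 199.] 518 [ 251. -340.   55.]
[ 74. 356.] 12272 [ 716. -516.   36.]
[258. 214.] 543 [ 299. -202.   56.]
[162. 274.] 4230 [ 482. -391.   41.]
[547. 343.] 5544 [647. 377.  59.]
[377. 249.] 545 [373.  88.  28.]
[266. 242.] 391 [ 359. -175.   22.]
[351. 309.] 204 [527.  32.  16.]
[386. 405.] 1425 [755.  93.  84.]
[342. 431.] 763 [789.  31.  31.]
walls ((463.4678955078125, -391.5567321777344), (203.96112060546875, 153.38145446777344), 5.385585784912109)
lid [[ 446.92810331 -422.86754727   68.41592685]
 [ 468.9668884  -402.04399193   74.56249664]
 [ 488.32950958 -382.29537907   76.92242345]]
t 48.7 tcp [514.7 115.7 331. ] yaw -174.43 F [ 0.3 -0.4  1. ] w -0.3 q6 -1.45 z [-0.001  0.    -1.   ]
the job is handed in; nothing more can be done
```

The job was carried out in full and handed in at about 49 s; `finish_job()` gave no verdict. I folded the hook down and hung the crate on it. I pressed the lid of the only real tub home, stood the tub in the hanging crate, then moved the crate to the mat and folded the hook flat. The blue and purple look-alikes were left alone.

**Last checks:**
- **Crate:** it stands level, with its centre within about 10 mm of the mat's centre. The two camera views differ by about 5 mm.
- **Tub:** it is upright, and its lid top reads about 74.5 mm against 75 mm expected, which agrees with the lid being home.
- **Hook:** the lip is back at its starting pixel, and a 16 N push met a hard stop.
- **Surroundings:** the jar, dish, bell and tongs were where they started, and the gripper was clear and unloaded.

**What disagreed on the way:**
- **Hook, folding down:** depth made it look about 0.17 rad short of level. Pressing its tip showed it was already at its stop.
- **Hook, folding back:** my first try left it about 0.25 rad open, so I pushed it flat with the fingers shut.
- **Crate on the mat:** its front edge touched first, with about 31 N of force, before it settled flat.

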